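Move the charged battery from the charger to the bench meter

TASK

The battery pack on the dark desk charger is full. Press the charger's catch so that the pack springs loose, slide the pack off its rail, and slide it, contact end first, onto the empty rail of the pale bench meter until the meter's catch clicks up behind it and the pack stays fully home by itself. Do not disturb the amber bottle, the beaker and the vial that stand around.

Things in the scene. Friction and masses are not known exactly. Their poses are not given: they have to be found in the camera images.
- charger_shoe: Rail shoe on the charger: dark console 115x184x82 mm, fixed, slope to the robot; the pack starts home. Origin on the floor midway between its sides, at the inner face of the catch's tooth; x up the slope, y along the level rail the way a pack slides ON (to one's left), z square out of the floor, 35 deg from vertical. Floor y -62 to +92 mm, 80 mm wide; a home pack spans y 0 to 90.
- meter_shoe: The same shoe on the meter: pale console, display head behind the slope (128 mm high), fixed; starts empty. Origin on the floor midway between its sides, at the inner face of the catch's tooth; x up the slope, y along the level rail the way a pack slides ON (to one's left), z square out of the floor, 35 deg from vertical. Floor y -62 to +92 mm, 80 mm wide; a home pack spans y 0 to 90.
- meter_mouth (a point): Where the meter's lips begin, on its floor: shoe frame (0, 32, 0) mm. From here to the stop two lips, 55 mm apart, undersides 6.5 and tops 10.5 mm above the floor, cover the pack's flange; walls below them 69 mm apart. From y 18 to 32 walls flare and lips turn up (to 14 mm): lay a pack flat on the floor with its contact end at y under 18, then slide it in. Charger alike.
- meter_stop (a point): Centre of the tip of the meter's free ejector pin: shoe frame (0, 78, 17) mm. The spring pin pushes a pack out with 2.4 N, rising to 5 N at home; a pack not caught is pushed back. Behind it the rail ends in a solid stop, face at y 92.5, top 26 mm above the floor: a pack can go 2.5 mm past home. Axes as the shoe's. Charger alike.
- pack_center (a point): Centre of the pack, 23 mm above its underside (z 0 on a shoe's floor). Black block 50 wide (x) x 88 long (y) mm on a grey flange 66x90x5, 46 high in all, about 0.25 kg; rubber bumper at the trailing end, blank label on top. y points to the contact end, which goes on first, z out of its top; on a shoe parallel to its axes. Grip across the 50 mm, tips over 12 mm above the floor.
- pack_contacts (a point): Middle of the pack's contact end: 45 mm from pack_center along its y, 23 mm above its underside; same axes. Home on a shoe it is at (0, 90, 23) mm in the shoe's frame.
- charger_tab (a point): Where to press the charger's catch: middle of its ridged thumb tab, let into the shoe's floor in front of the pack; shoe frame (0, -26, -0.5) mm, axes as the shoe's. Tab 38 mm wide (x) in an opening 44 wide, from y -58 to -10. Press along the shoe's -z: free after 2.5 mm, fully down at 4.8 mm.
- charger_catch (a joint): Angle of the charger's catch (rad), a lever hinged at y -56 mm: 0 up, 0.16 fully down. Its tooth, 4.2 mm above the floor, stands behind a home pack; from about 0.08 the pack is free. Spring: the tab yields at 1 N and is fully down at 3 N, up to 4 N more while the pack bears on the tooth. 0.06 to 0.09 while a pack lies over it.
- meter_catch (a joint): The same on the meter: near 0 with the pack home it has clicked, 0.06 to 0.09 while a pack lies over it. A pack laid or slid on presses the tooth down with about 1 N.
- charger_ejector (a joint): Travel of the charger's ejector pin (m): 0 out, 0.012 with the pack home. Once the catch is pressed it pushes the pack about 12 mm along the shoe's -y, over the tooth; the pack then stays there, still under the lips.
- bottle_center (a point): Bystander: small amber bottle, 49 mm diameter, 99 mm high, upright; point half-way up.
- beaker_center (a point): Bystander: small beaker, 46 mm diameter, 58 mm high, upright; point half-way up.
- vial_center (a point): Bystander: vial with a white cap, 23 mm diameter, 51 mm high, upright; point half-way up.

How it is judged:
By the outcome, as a careful person would: the job done as asked, in the order asked, and still so for the second after the job is handed in, with the robot touching nothing.
It also fails if it takes over 58 s, if anything falls off the work surface, if the arm or the gripper's body presses on something with over 40 N, if the wrist force passes 120 N, or if a joint passes its speed limit or range.

ROBOT

A 6-joint arm with a two-finger parallel gripper is mounted at the origin on a cart in front of the work surface, level with it; the furniture and walls round the work are solid. World frame = base frame: x ahead of the robot, y to its left, z up, the work surface at z = 0. Lengths are in mm, angles in degrees, forces in N, time in s.
With the tool pointing down it reaches from about 300 to 850 mm from the base axis. Payload 4.2 kg.
Tool frame: the origin (TCP) lies at the very end of the fingers, on their centre line; the grasp point (between the pads) lies 19 mm behind it (env.grip_point_offset is the distance from the TCP to the grasp point, in mm); z points along the fingers, y is the line along which they close (so a half turn about z gives the same grasp; the last joint's range is limited). The gripper opens to 91 mm and grips with 3 to 60 N. Pads are 32 mm wide; open, the fingers measure 118 mm over their backs; the gripper's body (76 mm by 178 mm) begins 60 mm behind the grasp point.
Start: joints at [73.797, 18.312, 89.639, -0, 72.044, -1.146], TCP at [149.378, 555.274, 213.976] pointing down, gripper open.
Joint ranges: [-177.97, 177.97], [-48.28, 115.42], [12.27, 149.76], [-77.06, 257.06], [2.81, 150.46], [-146.56, 146.56]. Speed limits (degrees/s): [147.25, 147.25, 180, 180, 180, 180].

INTERFACE

Orientations are given as [roll, pitch, yaw] about the fixed x, y, z axes, in that order (R = Rz(yaw) Ry(pitch) Rx(roll)).
In Python, from workcell import env gives the robot as it stands. The module is installed in compiled form; this text tells all that it offers.
- The arm moves only by the tool arm_command, never from a script. Its argument "rows" is a list of rows, each an object with "delta_pos": the shift along the tool's x, y, z in mm, a list of three; "roll": the turn about the tool's z in units of 5 degrees (1.0 is 5 degrees); "jaw": the opening in per cent of the stroke, from 0 (shut) to 100 (fully open). A call has 1 to 20 rows; each row is the pose to reach, as a shift and turn from the pose commanded when the call began, along the tool's axes at that moment; what a row does not reach only later rows make up. A row lasts 1/12 s, in which the tool goes at most 41.7 mm and 7.16 degrees, less where a joint would pass 70% of its speed; a pose out of reach is approached as far as the arm can. A call with a gripper value outside its range is refused whole. The fingers move at their own pace and stop on an object; "squeeze" is the grip in N (left out, the last holds). Time passes only in rows, so rows that repeat a pose let the fingers close. It gives the time, the measured TCP pose, the force, the opening and the grip force at its end, in the units of the state.
- env.state(): the state, without advancing time (a new reading comes with each control period).
- env.grab_frame(name): name is "side" or "top" or "wrist"; returns a dict with "img" (384x512x3 uint8, blue, green, red), "z_map" (384x512 float32, mm along the optical axis (not along the pixel's ray), 0 where there is no reading), "fov_y" (degrees; the focal length in pixels is half the picture's height over the tangent of half this angle, whatever the lens; pixels are square), "cx", "cy" (the principal point, pixels), "R" (3x3) and "t" (3): a world point X has camera coordinates R X + t; the wrist camera has in their place "T_tool_cam" (4x4, takes a point from camera to tool coordinates, whose origin is the TCP and whose axes are the flange's). Camera axes: x right, y down, z forward; pixel columns grow to the right and rows downward; lengths in mm; the calibration is good to about 2 mm. A picture is of the moment at which its call begins: read the wrist's pose just before it.
- env.job_done(): hands the job in; it is judged then, once.
The state is a dict: "time_s": time; "qpos": joint angles; "qvel": joint speeds; "effort": joint torques, N m; "ee_pos": TCP position; "ee_rot": TCP orientation; "force": force on the tool from outside, world axes, zero at the start; "torque": the same for the moment, N m; "gripper_width": finger opening in mm; "gripper_force": force on a finger pad.
Only numpy, scipy, OpenCV 4.12 (cv2) and the standard library are available. Lean on these libraries where they do the work, as an engineer would, in place of code of your own. Each camera call takes 0.05 s, during which the arm holds its last target. There are 200 camera calls.

## Working session

There is one attempt and no reset: what is moved stays moved. The work goes in short steps, Python scripts to look and compute and a tool call to move; the robot and the scene stay as the last step left them, time stands still between calls to the robot, and variables do not carry over. Pictures are saved under pics/ and viewed, at most 10 in all, crops included, and the job is handed in when it is done.

Besides the shell and the picture viewer there is one more tool, called after "Emit:" as name(argument=value, ...) on one line, values as JSON. arm_command: Moves the arm, as the interface text tells. Its arguments: {"type":"object","properties":{"rows":{"type":"array"},"squeeze":{"type":"number"}},"required":["rows"]}

```bash
mkdir -p pics; cat > h.py <<'E'
import numpy as np, cv2
from scipy.spatial.transform import Rotation as Ro
from workcell import env
def f_of(d): return d["img"].shape[0]/2/np.tan(np.radians(d["fov_y"])/2)
def tool():
    s=env.state(); return Ro.from_euler('xyz',s["ee_rot"],degrees=True).as_matrix(),np.array(s["ee_pos"]),s
def grab(n):
    Rt,p,s=tool(); d=env.grab_frame(n)
    if n=="wrist":
        T=np.array(d["T_tool_cam"]); A=Rt@T[:3,:3]; c=Rt@T[:3,3]+p
    else:
        A=np.array(d["R"]).T; c=-A@np.array(d["t"])
    d["A"],d["c"]=A,c
    h,w=d["z_map"].shape; v,u=np.mgrid[:h,:w]; f=f_of(d); z=d["z_map"]
    P=np.stack([(u-d["cx"])/f*z,(v-d["cy"])/f*z,z],-1)
    d["P"]=P@A.T+c; d["P"][z==0]=np.nan
    return d
def ray(d,u,v):
    f=f_of(d); r=d["A"]@np.array([(u-d["cx"])/f,(v-d["cy"])/f,1]); return d["c"],r
def E(R): return Ro.from_matrix(R).as_euler('xyz',degrees=True)
E
python3 - <<'E'
from h import *
import pickle
s=env.state(); print(s, env.grip_point_offset)
D={}
for n in("side","top","wrist"):
    d=grab(n); D[n]=d; print(n,d["fov_y"],d["cx"],d["cy"],d["c"].round(0),d["A"][:,2].round(2),np.mean(d["z_map"]>0))
pickle.dump(D,open("f0.pkl","wb"))
cv2.imwrite("pics/a.png",np.vstack([D["top"]["img"],D["side"]["img"]])[:, :][:768])
im=np.hstack([D["top"]["img"],D["side"]["img"]]); cv2.imwrite("pics/a.png",cv2.resize(im,(800,300)))
cv2.imwrite("pics/top.png",cv2.resize(D["top"]["img"],(800,600)));cv2.imwrite("pics/side.png",cv2.resize(D["side"]["img"],(800,600)))
E
```

```text
{'time_s': 0.0, 'qpos': array([ 7.37972688e+01,  1.83498130e+01,  8.97075416e+01, -1.26730190e-03,
        7.20440466e+01, -1.14695929e+00]), 'qvel': array([ 0.03430705, -0.06084876,  0.00557039,  0.00407047,  0.0354385 ,
       -0.05175013]), 'effort': array([ 4.22002413e-04, -4.12466705e+01, -2.31973743e+01,  7.27513572e-02,
        4.58025362e-02, -1.49916968e-04]), 'ee_pos': array([149.23265085, 554.75865338, 213.13092213]), 'ee_rot': array([-1.79898595e+02, -8.25091601e-04,  1.64944619e+02]), 'force': array([0.51173907, 0.15083609, 0.19738317]), 'torque': array([ 0.04362663,  0.02165494, -0.03685181]), 'gripper_force': 0.0, 'gripper_width': 91.68064609156018} 18.8
side 46.42182566672407 253.15420965061588 198.6121446353379 [   79. -1066.   924.] [ 0.28  0.76 -0.59] 0.9959004720052084
top 45.94657365064868 254.19667770564956 185.70764225006693 [ 185.    8. 1586.] [ 0.2  -0.   -0.98] 0.9960225423177084
wrist 60.10640728363933 258.1207161909978 188.8877487508333 [ 75. 576. 383.] [ 0.27 -0.07 -0.96] 0.9962565104166666
```

View pics/top.png

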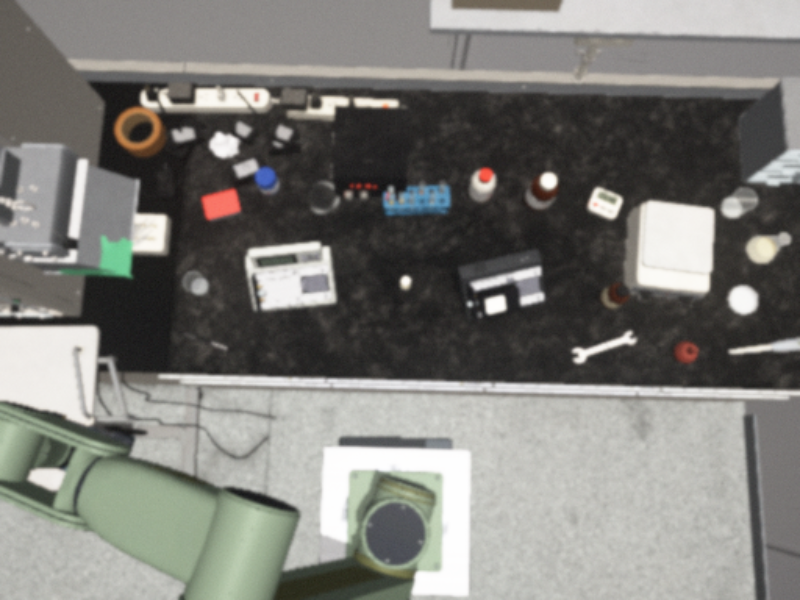

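View pics/side.png

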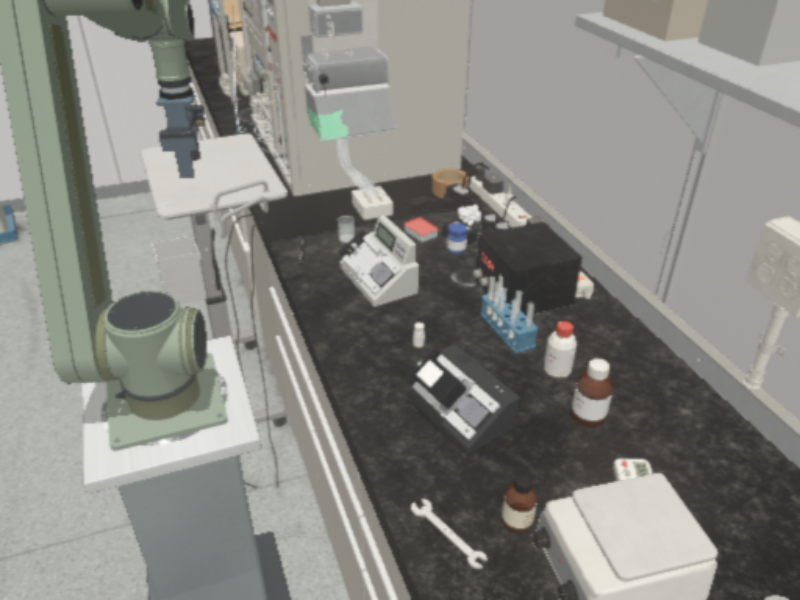

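Top view: base at (395,530). The pale meter is at (292,277) and the dark charger at (502,283), with its label at (495,303) and the grey tab at (528,290). The vial is at (405,283), the amber bottle at (615,295) and the beaker at (195,283). The side view agrees with this.

```bash
cat >> h.py <<'E'
def planefit(Q,it=400,tol=1.5,nz=None,rng=np.random.default_rng(0)):
    best=None
    for _ in range(it):
        a=Q[rng.choice(len(Q),3,False)]; n=np.cross(a[1]-a[0],a[2]-a[0]); l=np.linalg.norm(n)
        if l<50: continue
        n/=l; n*=np.sign(n[2]) or 1
        if nz and not nz[0]<n[2]<nz[1]: continue
        m=abs((Q-a[0])@n)<tol
        if best is None or m.sum()>best.sum(): best=m
    c=Q[best].mean(0); n=np.linalg.svd(Q[best]-c,full_matrices=False)[2][2]; n*=np.sign(n[2])
    return n,c,best
E
python3 - <<'E'
from h import *
import pickle
D=pickle.load(open("f0.pkl","rb"))
d=D["top"];s=.64
for n,(u,v) in dict(label=(495,303),tab=(528,290),meterpad=(315,284),vial=(405,283),bottle=(615,295),beaker=(195,283),desk=(400,330)).items():
    print(n,d["P"][int(v*s),int(u*s)].round(0))
for nm,(x0,x1,y0,y1) in dict(ch=(300,352,0,0),me=(0,0,0,0)).items(): pass
for nm,box in dict(ch=(290,352,155,205),me=(155,218,150,202)).items():
    u0,u1,v0,v1=box; Q=d["P"][v0:v1,u0:u1].reshape(-1,3); Q=Q[Q[:,2]>12]
    for k in range(3):
        n,c,m=planefit(Q,nz=(.7,.9)); print(nm,m.sum(),n.round(3),np.degrees(np.arccos(n[2])).round(1),np.degrees(np.arctan2(-n[1],-n[0])).round(1),c.round(1),Q[m].min(0).round(),Q[m].max(0).round()); Q=Q[~m]
E
```

```text
label [ 462. -200.  104.]
tab [ 502. -279.   54.]
meterpad [503. 191.  54.]
vial [509. -10.  50.]
bottle [ 492. -466.   74.]
beaker [507. 471.   2.]
desk [411.  -2.   2.]
ch 206 [-0.524 -0.097  0.846] 32.2 10.5 [ 513.2 -228.3   65.4] [ 439. -317.   28.] [ 558. -128.   90.]
ch 169 [-0.445 -0.293  0.847] 32.2 33.3 [ 513.6 -254.5   69.5] [ 438. -326.   29.] [ 575. -152.   97.]
ch 159 [-0.517 -0.093  0.851] 31.7 10.2 [ 522.3 -214.    69.4] [ 437. -320.   23.] [ 567. -128.   90.]
me 362 [-0.674 -0.135  0.727] 43.4 11.3 [508.4 231.2  73.1] [444. 146.  21.] [577. 324. 133.]
me 299 [-0.673 -0.126  0.729] 43.2 10.6 [507.9 238.   66.9] [446. 147.  15.] [577. 328. 128.]
me 241 [-0.674 -0.13   0.727] 43.4 10.9 [516.2 229.7  84.1] [458. 146.  24.] [576. 323. 135.]
```

Emit:
arm_command(rows=[{"delta_pos": [-35,-19,0],"roll": -0.3,"jaw": 100},{"delta_pos": [-70,-38,0],"roll": -0.6,"jaw": 100},{"delta_pos": [-105,-57,0],"roll": -1,"jaw": 100},{"delta_pos": [-140,-75,0],"roll": -1.3,"jaw": 100},{"delta_pos": [-175,-94,0],"roll": -1.7,"jaw": 100},{"delta_pos": [-210,-113,0],"roll": -2,"jaw": 100},{"delta_pos": [-245,-132,0],"roll": -2.3,"jaw": 100},{"delta_pos": [-280,-150,0],"roll": -2.7,"jaw": 100},{"delta_pos": [-315,-169,0],"roll": -3,"jaw": 100},{"delta_pos": [-350,-188,0],"roll": -3.4,"jaw": 100},{"delta_pos": [-385,-207,0],"roll": -3.7,"jaw": 100},{"delta_pos": [-424,-227,0],"roll": -4,"jaw": 100},{"delta_pos": [-424,-227,0],"roll": -4,"jaw": 100},{"delta_pos": [-424,-227,0],"roll": -4,"jaw": 100},{"delta_pos": [-424,-227,0],"roll": -4,"jaw": 100}])

```text
time_s: 1.4
ee_pos: [499.3, 225.9, 213.5]
ee_rot: [180.0, -0.1, -175.1]
force: [-0.4, -0.1, -0.0]
gripper_width: 91.1
gripper_force: 0.0
```

```bash
python3 - <<'E'
from h import *
import pickle
d=grab("wrist"); pickle.dump(d,open("m.pkl","wb")); cv2.imwrite("pics/m.png",cv2.resize(d["img"],(800,600)))
s=env.state(); print(s["time_s"],s["ee_pos"],s["ee_rot"],s["qpos"].round(0))
E
```

```text
1.45 [498.95207093 226.46142536 213.70372168] [ 1.79980605e+02 -6.27742724e-02 -1.75037653e+02] [ 23.  16.  93.   0.  71. -72.]
```

View pics/m.png

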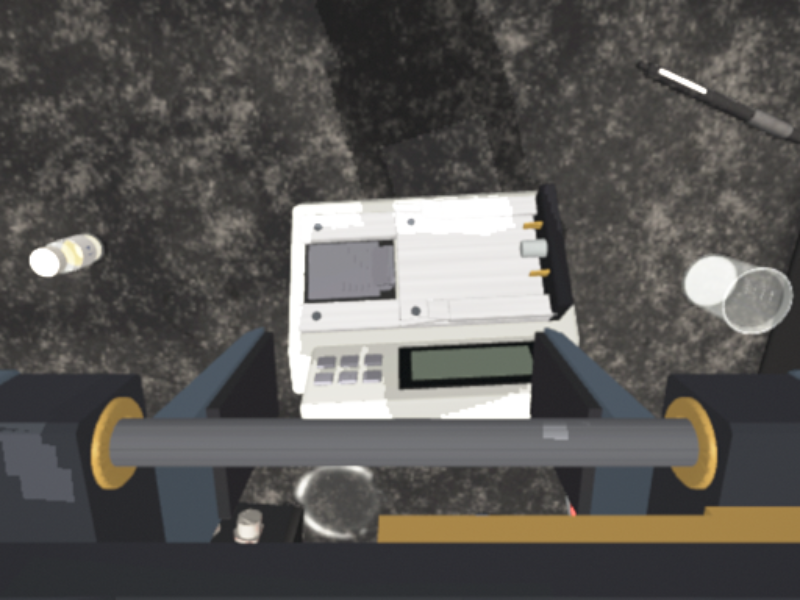

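Meter view: tab at (350,270), ejector pin tip at (522,248) between the gold contacts, black stop at about (550,250), lips from x≈415 to 545. The vial is at (65,255) and the beaker at (740,290), both clear of the meter. Next I look at the charger.

Emit:
arm_command(rows=[{"delta_pos": [3,-35,2],"roll": -0.1,"jaw": 100},{"delta_pos": [6,-70,4],"roll": -0.2,"jaw": 100},{"delta_pos": [9,-105,6],"roll": -0.3,"jaw": 100},{"delta_pos": [12,-140,8],"roll": -0.4,"jaw": 100},{"delta_pos": [15,-175,10],"roll": -0.5,"jaw": 100},{"delta_pos": [18,-210,12],"roll": -0.6,"jaw": 100},{"delta_pos": [21,-245,14],"roll": -0.7,"jaw": 100},{"delta_pos": [24,-280,16],"roll": -0.8,"jaw": 100},{"delta_pos": [27,-315,18],"roll": -0.9,"jaw": 100},{"delta_pos": [30,-350,20],"roll": -1,"jaw": 100},{"delta_pos": [33,-385,22],"roll": -1.2,"jaw": 100},{"delta_pos": [36,-425,23],"roll": -1.3,"jaw": 100},{"delta_pos": [39,-455,24],"roll": -1.4,"jaw": 100},{"delta_pos": [40,-469,24],"roll": -1.4,"jaw": 100},{"delta_pos": [40,-469,24],"roll": -1.4,"jaw": 100},{"delta_pos": [40,-469,24],"roll": -1.4,"jaw": 100}])

```text
time_s: 2.78
ee_pos: [500.4, -243.3, 189.8]
ee_rot: [179.9, -0.0, -168.0]
force: [0.1, 0.6, 0.8]
gripper_width: 91.1
gripper_force: 0.0
```

```bash
python3 - <<'E'
from h import *
import pickle
d=grab("wrist"); pickle.dump(d,open("c.pkl","wb")); cv2.imwrite("pics/c.png",cv2.resize(d["img"],(800,600)))
s=env.state(); print(s["time_s"],s["ee_pos"],s["ee_rot"],s["qpos"].round(0))
E
```

```text
2.8333 [ 500.44626665 -242.83155243  189.89925362] [ 1.79918400e+02 -2.88170681e-03 -1.67985966e+02] [ -27.   18.   94.    0.   68. -129.]
```

View pics/c.png

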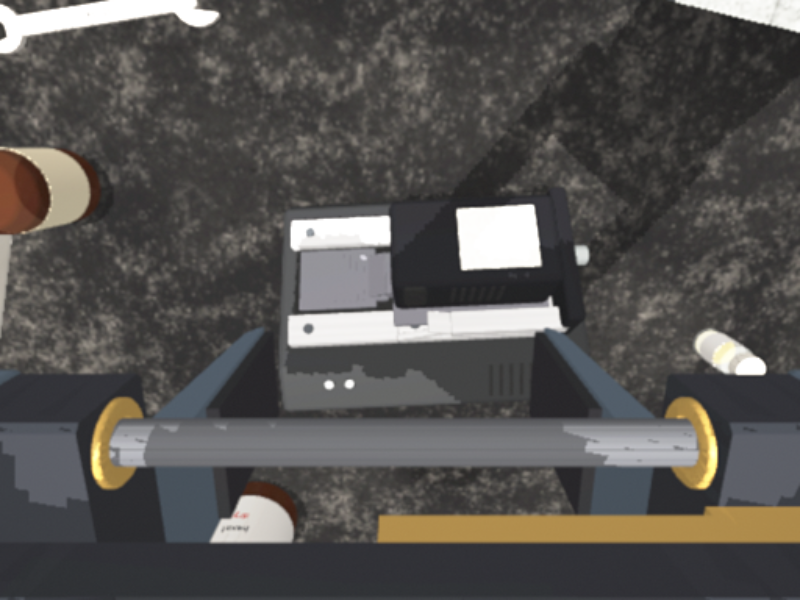

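Charger view: tab at (340,280), bright floor strips at v≈233 and v≈328, pack block from u≈392 to 560 with its label at (498,237), black stop at about (568,255). The amber bottle is at (40,190), well away. Now I fit both shoes numerically.

```bash
cat > fit.py <<'E'
from h import *
import pickle
s=.64
for nm,boxes in dict(c=[(292,218,388,246),(290,314,388,344)],m=[(405,205,530,300),(302,215,390,236),(302,305,390,325)]).items():
    d=pickle.load(open(nm+".pkl","rb")); Q=[]
    for u0,v0,u1,v1 in boxes:
        Q.append(d["P"][int(v0*s):int(v1*s),int(u0*s):int(u1*s)].reshape(-1,3))
    Q=np.vstack(Q); Q=Q[~np.isnan(Q[:,0])]
    n,c,m=planefit(Q,tol=1.5,nz=(.6,.95))
    print(nm,len(Q),m.sum(),n.round(3),"tilt",np.degrees(np.arccos(n[2])).round(2),"yaw",np.degrees(np.arctan2(-n[1],-n[0])).round(2),c.round(1))
    # tab mask
    img=d["img"].astype(int); b,g,r=img[...,0],img[...,1],img[...,2]
    roi=np.zeros(img.shape[:2],bool); roi[int(232*s):int(312*s),int(290*s):int(400*s)]=1
    print("tab bgr",img[int(275*s),int(340*s)],"strip",img[int(228*s),int(350*s)])
    M=(roi&(abs(img.sum(2)-img[int(275*s),int(340*s)].sum())<90)).astype(np.uint8)
    M=cv2.morphologyEx(M,cv2.MORPH_OPEN,np.ones((3,3)))
    cs=max(cv2.findContours(M,0,2)[0],key=cv2.contourArea); R=cv2.minAreaRect(cs); bp=cv2.boxPoints(R)
    def onplane(u,v,h=0):
        o,k=ray(d,u,v); p0=c+n*h; return o+k*((p0-o)@n)/(k@n)
    W=np.array([onplane(*p) for p in bp]); print("rect",R,"\n",W.round(1),"\nsides",np.linalg.norm(np.roll(W,-1,0)-W,axis=1).round(1),"ctr",W.mean(0).round(1))
    e=np.roll(W,-1,0)-W; print("edge yaw",[np.degrees(np.arctan2(x[1],x[0])).round(1) for x in e])
    pickle.dump((n,c),open(nm+"_pl.pkl","wb"))
d=pickle.load(open("c.pkl","rb"))
# label
M=(d["img"].min(2)>170).astype(np.uint8); roi=np.zeros_like(M); roi[int(195*s):int(285*s),int(445*s):int(550*s)]=1; M*=roi
Q=d["P"][M>0]; n2,c2,m=planefit(Q[~np.isnan(Q[:,0])],tol=1.5); print("label",n2.round(3),np.degrees(np.arccos(n2[2])).round(1),c2.round(1), "height over floor",((c2-pickle.load(open("c_pl.pkl","rb"))[1])@n2).round(1))
E
python3 fit.py
```

```text
c 2369 2125 [-0.554 -0.145  0.82 ] tilt 34.96 yaw 14.67 [ 509.1 -281.1   58.7]
tab bgr [156 148 149] strip [255 255 255]
rect ((220.40159606933594, 177.4332733154297), (38.385074615478516, 58.60026550292969), 87.27368927001953) 
 [[ 498.3 -309.9   46.3]
 [ 484.1 -255.7   46.3]
 [ 514.5 -247.2   68.4]
 [ 528.2 -299.3   68.5]] 
sides [56.1 38.6 53.9 38.7] ctr [ 506.3 -278.    57.4]
edge yaw [np.float64(104.7), np.float64(15.5), np.float64(-75.3), np.float64(-160.4)]
m 6370 5377 [-0.569 -0.078  0.819] tilt 35.05 yaw 7.85 [490.8 244.2  55.7]
tab bgr [148 140 141] strip [236 237 238]
rect ((225.0, 171.5), (37.0, 54.0), 90.0) 
 [[486.5 163.1  44.9]
 [481.4 218.4  46.7]
 [514.1 221.4  69.7]
 [519.1 168.2  68.1]] 
sides [55.6 40.  53.5 40.3] ctr [500.3 192.8  57.3]
edge yaw [np.float64(95.2), np.float64(5.3), np.float64(-84.6), np.float64(-171.0)]
label [-0.556 -0.147  0.818] 35.1 [ 459.  -202.4   95.6] height over floor 46.4
```

```bash
cat > fit2.py <<'E'
from h import *
import pickle
s=.64
def frame(n,yaw,o):
    t=np.radians(35); a=np.radians(yaw)
    x=np.array([np.cos(a)*np.cos(t),np.sin(a)*np.cos(t),np.sin(t)]); y=np.array([-np.sin(a),np.cos(a),0]); return np.c_[x,y,np.cross(x,y)],np.array(o,float)
def loc(d,F,u,v,h=0):
    R,o=F; c,k=ray(d,u,v); n=R[:,2]; p=c+k*((o+n*h-c)@n)/(k@n); return R.T@(p-o)
def edges(d,F,vs,u0,u1,h,horiz=True,k=3,thr=25):
    g=cv2.GaussianBlur(cv2.cvtColor(d["img"],6),(3,3),0).astype(float); out=[]
    for v in vs:
        row=g[v,u0:u1] if horiz else g[u0:u1,v]
        gr=np.gradient(row)
        for i in range(1,len(gr)-1):
            if abs(gr[i])>thr and abs(gr[i])>=abs(gr[i-1]) and abs(gr[i])>abs(gr[i+1]):
                den=gr[i-1]-2*gr[i]+gr[i+1]; sub=0.5*(gr[i-1]-gr[i+1])/den if den else 0
                uv=(u0+i+sub,v) if horiz else (v,u0+i+sub)
                p=loc(d,F,*uv,h); out.append((v,p[0].round(1),p[1].round(1),int(gr[i])))
    return out
E
python3 - <<'E'
from fit2 import *
for nm,yaw,o in (("c",14.8,(498.4,-248.5,57.4)),("m",6.5,(0,0,0))):
    d=pickle.load(open(nm+".pkl","rb")); n,c=pickle.load(open(nm+"_pl.pkl","rb"))
    if nm=="m":
        o=np.array([502.8,165.6,57.0])+58*np.array([-np.sin(np.radians(6.5)),np.cos(np.radians(6.5)),0])
    o=np.array(o); o[2]-=((o-c)@n)/n[2]
    F=frame(n,yaw,o); print(nm,"o",o.round(1))
    for u in (195,210,225,238): print(" col",u,[e[1:] for e in edges(d,F,[u],125,215,0,False)])
    for v in (150,165,175,185,205): print(" row",v,[e[1:] for e in edges(d,F,[v],175,380,0)])
    if nm=="c":
        for v in (140,150,165,180): print(" top row",v,[e[1:] for e in edges(d,F,[v],240,385,46,thr=12)])
        for u in (265,280,345): print(" top col",u,[e[1:] for e in edges(d,F,[u],115,215,46,False,thr=12)])
E
```

```text
c o [ 498.4 -248.5   57.3]
 col 195 [(np.float64(-39.8), np.float64(-55.2), 63), (np.float64(-20.1), np.float64(-54.8), -36), (np.float64(19.3), np.float64(-54.0), -31), (np.float64(22.3), np.float64(-54.0), 62), (np.float64(28.5), np.float64(-53.9), -36), (np.float64(33.2), np.float64(-53.8), 38)]
 col 210 [(np.float64(-40.0), np.float64(-40.5), 62), (np.float64(-20.1), np.float64(-40.4), -34), (np.float64(19.4), np.float64(-40.2), -29), (np.float64(22.4), np.float64(-40.2), 63)]
 col 225 [(np.float64(-39.9), np.float64(-25.8), 59), (np.float64(-20.0), np.float64(-26.0), -33), (np.float64(19.6), np.float64(-26.4), -29), (np.float64(22.5), np.float64(-26.4), 62)]
 col 238 [(np.float64(-39.8), np.float64(-13.1), 61), (np.float64(-20.0), np.float64(-13.5), -44), (np.float64(19.4), np.float64(-14.4), -30), (np.float64(22.3), np.float64(-14.5), 63)]
 row 150 [(np.float64(-29.8), np.float64(-64.4), 61), (np.float64(-29.2), np.float64(-54.2), -33), (np.float64(-28.9), np.float64(-49.4), 30), (np.float64(-26.3), np.float64(-2.1), -76), (np.float64(-24.1), np.float64(39.0), 73), (np.float64(
[... 2500 characters left out ...]
-7.1), np.float64(-61.5), -65), (np.float64(-5.3), np.float64(-3.0), 33), (np.float64(-2.5), np.float64(89.8), -52)]
 row 175 [(np.float64(3.5), np.float64(-70.3), 69), (np.float64(3.8), np.float64(-61.5), -66), (np.float64(3.9), np.float64(-58.3), 25), (np.float64(5.6), np.float64(-2.4), 33), (np.float64(8.1), np.float64(82.2), -26), (np.float64(8.5), np.float64(94.7), -34)]
 row 185 [(np.float64(14.2), np.float64(-70.2), 69), (np.float64(14.5), np.float64(-60.9), -67), (np.float64(14.6), np.float64(-58.0), 28), (np.float64(16.2), np.float64(-2.9), 54), (np.float64(18.9), np.float64(90.3), -69)]
 row 205 [(np.float64(34.9), np.float64(-69.7), 59), (np.float64(39.9), np.float64(108.0), -50)]
```

```bash
python3 - <<'E'
from fit2 import *
d=pickle.load(open("m.pkl","rb")); n,c=pickle.load(open("m_pl.pkl","rb"))
o=np.array([496.2,223.2,57.5]); F=frame(n,7.6,o)
for u in (205,215,225,235,270,300,330): print(" col",u,[tuple(map(float,e[1:])) for e in edges(d,F,[u],120,215,0,False,thr=12)])
for v in (140,150,165,175,185,190): print(" row",v,[tuple(map(float,e[1:])) for e in edges(d,F,[v],175,380,0,thr=15)])
P=d["P"].reshape(-1,3); L=(P-o)@F[0]; 
for x0 in (-20,0,20):
  for y0 in range(-60,120,10):
    m=(abs(L[:,0]-x0)<3)&(abs(L[:,1]-y0)<3); print(x0,y0,np.nanmedian(L[m,2]).round(1) if m.any() else None,end=' | ')
  print()
m=(abs(L[:,0])<15)&(L[:,2]>20)&(L[:,2]<30)&(L[:,1]>70); print("stop top y",np.percentile(L[m,1],[2,50,98]).round(1), "x",)
m=(L[:,2]>20)&(L[:,2]<30)&(L[:,1]>85)&(L[:,1]<110); print("stop x",np.percentile(L[m,0],[2,50,98]).round(1))
E
```

```text
col 205 [(-48.8, -51.4, 58.0), (-32.0, -51.2, -31.0), (-28.2, -51.1, 29.0), (-19.9, -51.0, -33.0), (19.7, -50.5, -25.0), (22.7, -50.5, 56.0), (29.2, -50.4, -24.0), (33.0, -50.4, 23.0)]
 col 215 [(-48.4, -40.8, 59.0), (-19.9, -40.7, -33.0), (19.4, -40.6, -26.0), (22.5, -40.6, 61.0), (39.8, -40.6, -14.0)]
 col 225 [(-48.8, -30.3, 50.0), (-20.0, -30.5, -32.0), (19.6, -30.7, -24.0), (22.6, -30.8, 56.0)]
 col 235 [(-48.7, -19.7, 40.0), (-20.0, -20.2, -33.0), (19.3, -20.8, -27.0), (22.4, -20.9, 61.0), (39.7, -21.2, -13.0)]
 col 270 [(-48.9, 17.2, 59.0), (38.5, 12.7, -14.0)]
 col 300 [(-49.6, 48.8, 57.0), (36.9, 41.8, -17.0), (41.8, 41.4, 12.0)]
 col 330 [(-49.4, 80.3, 43.0), (36.9, 70.8, -15.0)]
 row 140 [(-37.1, -70.7, 62.0), (-33.0, 6.9, -26.0), (-32.8, 10.6, 25.0), (-28.6, 89.4, -66.0)]
 row 150 [(-25.6, -70.8, 69.0), (-17.2, 89.6, -71.0)]
 row 165 [(-8.8, -70.7, 68.0), (-8.3, -61.5, -65.0), (-8.2, -58.7, 23.0), (-5.3, -2.9, 33.0), (-0.6, 89.6, -52.0)]
 row 175 [(2.2, -70.5, 69.0), (2.6, -61.6, -66.0), (2.8, -58.5, 25.0), (5.6, -2.5, 33.0), (9.8, 81.8, -26.0), (10.4, 94.2, -34.0)]
 row 
[... 335 characters left out ...]
-1.5 | -20 -10 -5.6 | -20 0 -0.8 | -20 10 -0.3 | -20 20 -0.1 | -20 30 0.3 | -20 40 -0.1 | -20 50 -0.1 | -20 60 0.2 | -20 70 0.3 | -20 80 0.1 | -20 90 19.9 | -20 100 25.8 | -20 110 None | 
0 -60 -5.5 | 0 -50 -1.0 | 0 -40 -1.1 | 0 -30 -0.6 | 0 -20 -0.5 | 0 -10 3.3 | 0 0 -0.8 | 0 10 0.1 | 0 20 -0.1 | 0 30 0.1 | 0 40 0.1 | 0 50 0.2 | 0 60 0.2 | 0 70 0.2 | 0 80 21.5 | 0 90 22.5 | 0 100 25.7 | 0 110 None | 
20 -60 -5.4 | 20 -50 -2.4 | 20 -40 -2.1 | 20 -30 -1.9 | 20 -20 -2.2 | 20 -10 -5.9 | 20 0 -0.4 | 20 10 -0.0 | 20 20 0.3 | 20 30 0.0 | 20 40 0.0 | 20 50 0.2 | 20 60 0.3 | 20 70 -0.0 | 20 80 0.2 | 20 90 15.9 | 20 100 25.5 | 20 110 None | 
stop top y [75.6 91.2 98.7] x
stop x [-144.3  -13.3   38.4]
```

Emit:
arm_command(rows=[{"delta_pos": [6,-18,10],"roll": -0.3,"jaw": 0},{"delta_pos": [12.7,-37.2,30],"roll": -0.56,"jaw": 0},{"delta_pos": [12.7,-37.2,40],"roll": -0.56,"jaw": 0},{"delta_pos": [12.7,-37.2,40],"roll": -0.56,"jaw": 0},{"delta_pos": [12.7,-37.2,40],"roll": -0.56,"jaw": 0},{"delta_pos": [12.7,-37.2,40],"roll": -0.56,"jaw": 0},{"delta_pos": [12.7,-37.2,40],"roll": -0.56,"jaw": 0},{"delta_pos": [12.7,-37.2,40],"roll": -0.56,"jaw": 0},{"delta_pos": [12.7,-37.2,40],"roll": -0.56,"jaw": 0},{"delta_pos": [12.7,-37.2,40],"roll": -0.56,"jaw": 0}])

```text
time_s: 3.67
ee_pos: [495.9, -283.7, 150.4]
ee_rot: [-180.0, 0.0, -165.2]
force: [0.3, -0.6, -1.0]
gripper_width: 27.2
gripper_force: 0.0
```

```bash
cat >> fit2.py <<'E'
C=frame(None,14.8,(498.8,-250.1,57.3)); M=frame(None,7.6,(496.5,220.8,57.5))
def to(F,p,extra_up=0,dyaw=None):
    "delta in tool axes from current TCP to shoe-frame point p (mm), plus world up"
    Rt,t,s=tool(); q=F[0]@np.array(p,float)+F[1]+[0,0,extra_up]; yw=s["ee_rot"][2]
    return q.round(1),(Rt.T@(q-t)).round(1)
def here(F):
    Rt,t,s=tool(); return s["time_s"],t.round(1),s["ee_rot"].round(2),"shoe",(F[0].T@(t-F[1])).round(1),"F",s["force"].round(1),"w",s["gripper_width"].round(1)
E
python3 - <<'E'
from fit2 import *
print(here(C))
print(E(tool()[0]))
R,o=C; u=np.array([.9668,.2554,0])
q=R@np.array([6,-30,0])+o-16*u; Rt,t,s=tool(); print(q.round(1),(Rt.T@(q-t)).round(1))
E
```

```text
Traceback (most recent call last):
  File "fit2.py", line 26, in here
    Rt,t,s=tool(); return s["time_s"],t.round(1),s["ee_rot"].round(2),"shoe",(F[0].T@(t-F[1])).round(1),"F",s["force"].round(1),"w",s["gripper_width"].round(1)
                                                                                                                                    ^^^^^^^^^^^^^^^^^^^^^^^^
AttributeError: 'float' object has no attribute 'round'
```

Emit:
arm_command(rows=[{"delta_pos": [0,1,0],"roll": 0,"jaw": 0},{"delta_pos": [0,1,20],"roll": 0,"jaw": 0},{"delta_pos": [0,1,50],"roll": 0,"jaw": 0},{"delta_pos": [0,1,75],"roll": 0,"jaw": 0},{"delta_pos": [0,1,86],"roll": 0,"jaw": 0},{"delta_pos": [0,1,88],"roll": 0,"jaw": 0},{"delta_pos": [0,1,89],"roll": 0,"jaw": 0},{"delta_pos": [0,1,90],"roll": 0,"jaw": 0},{"delta_pos": [0,1,91],"roll": 0,"jaw": 0},{"delta_pos": [0,1,92],"roll": 0,"jaw": 0},{"delta_pos": [0,1,92],"roll": 0,"jaw": 0}])

```text
time_s: 4.58
ee_pos: [496.3, -283.2, 59.4]
ee_rot: [-179.9, 0.1, -165.3]
force: [-1.0, 0.5, 3.6]
gripper_width: 0.6
gripper_force: 1.5
```

```bash
sed -i 's/,"w",s\["gripper_width"\].round(1)/,"w",round(s["gripper_width"],1),round(s["gripper_force"],1)/' fit2.py; python3 - <<'E'
from fit2 import *
print(here(C))
E
```

```text
(4.5833, array([ 496.3, -283.2,   59.4]), array([-1.7989e+02,  1.3000e-01, -1.6527e+02]), 'shoe', array([ -7.7, -31.4,   7.9]), 'F', array([-1. ,  0.5,  3.6]), 'w', 0.6, 1.5)
```

Emit:
arm_command(rows=[{"delta_pos": [0,0,1],"roll": 0,"jaw": 0},{"delta_pos": [0,0,2],"roll": 0,"jaw": 0},{"delta_pos": [0,0,3],"roll": 0,"jaw": 0},{"delta_pos": [0,0,3],"roll": 0,"jaw": 0}])

```text
time_s: 4.92
ee_pos: [496.8, -283.4, 57.4]
ee_rot: [-179.9, 0.2, -165.3]
force: [-3.7, 3.3, 13.7]
gripper_width: 0.5
gripper_force: 6.4
```

```bash
python3 - <<'E'
from fit2 import *
print(here(C))
d=grab("wrist"); cv2.imwrite("pics/p.png",d["img"][90:260,130:420])
dt=grab("top"); cv2.imwrite("pics/pt.png",cv2.resize(dt["img"][140:220,280:370],None,fx=4,fy=4))
g=cv2.cvtColor(d["img"],6); print([ (v,np.nonzero(g[v,300:360]<128)[0][:1]) for v in (140,150,160)])
c0=pickle.load(open("f0.pkl","rb"))["top"]
for n,dd in(("0",c0),("1",dt)):
    m=(dd["img"].min(2)>170); roi=np.zeros_like(m); roi[185:203,303:330]=1; ys,xs=np.nonzero(m&roi); print(n,len(xs),xs.mean() if len(xs) else 0,ys.mean() if len(xs) else 0)
E
```

```text
(4.9167, array([ 496.8, -283.4,   57.4]), array([-179.86,    0.19, -165.26]), 'shoe', array([ -8.5, -31.6,   6.1]), 'F', array([-3.7,  3.3, 13.7]), 'w', 0.5, 6.4)
[(140, array([0])), (150, array([0])), (160, array([0]))]
0 124 316.6693548387097 194.56451612903226
1 48 314.2083333333333 194.375
```

View pics/p.png

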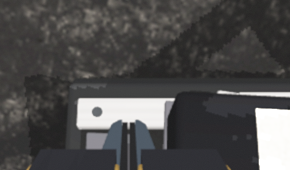

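Crop: the fingers are on the tab (crop x 105–150), with the pack's trailing edge at crop x≈172. I check the pack's y extent from depth.

```bash
cat >> fit2.py <<'E'
def packy(F,d,z0=43,z1=50,x=20):
    L=(d["P"].reshape(-1,3)-F[1])@F[0]; m=(abs(L[:,0])<x)&(L[:,2]>z0)&(L[:,2]<z1)&(L[:,1]>-90)&(L[:,1]<130)
    h,e=np.histogram(L[m,1],bins=np.arange(-80,120,2)); k=np.nonzero(h>0.3*np.median(h[h>3]) if (h>3).any() else h>0)[0]; return e[k[0]],e[k[-1]]+2,np.median(L[m,2]).round(1),np.percentile(L[m,0],[3,97]).round(1)
E
python3 - <<'E'
from fit2 import *
print("before",packy(C,pickle.load(open("c.pkl","rb"))))
print("now",packy(C,grab("wrist")),packy(C,grab("top"),x=18)); print(here(C))
E
```

```text
before (np.int64(0), np.int64(88), np.float64(46.2), array([-18.8,  18.9]))
now (np.int64(-10), np.int64(76), np.float64(46.1), array([-19. ,  10.4])) (np.int64(44), np.int64(76), np.float64(46.6), array([-17.4,  17.1]))
(5.1167, array([ 496.8, -283.4,   57.4]), array([-179.85,    0.19, -165.26]), 'shoe', array([ -8.4, -31.7,   6.1]), 'F', array([-3. ,  1.9, 13.7]), 'w', 0.7, 6.3)
```

The pack sprang back about 11 mm, so it spans roughly -11 to 78. Next I go over to the contact end and push the pack back from above the stop.

Emit:
arm_command(rows=[{"delta_pos": [0,0,-30],"roll": 0,"jaw": 0},{"delta_pos": [0,0,-65],"roll": 0,"jaw": 0},{"delta_pos": [4,15,-85],"roll": 0,"jaw": 0},{"delta_pos": [8,50,-88],"roll": 0,"jaw": 0},{"delta_pos": [12,85,-88],"roll": 0,"jaw": 0},{"delta_pos": [16,120,-88],"roll": 0,"jaw": 0},{"delta_pos": [16,131,-80],"roll": 0,"jaw": 0},{"delta_pos": [16,131,-60],"roll": 0,"jaw": 0},{"delta_pos": [16,131,-40],"roll": 0,"jaw": 0},{"delta_pos": [16,131,-31],"roll": 0,"jaw": 0},{"delta_pos": [16,131,-30],"roll": 0,"jaw": 0},{"delta_pos": [16,131,-30],"roll": 0,"jaw": 0}])

```text
time_s: 6.12
ee_pos: [446.9, -160.5, 84.7]
ee_rot: [180.0, -0.0, -165.3]
force: [-0.5, -0.4, -0.2]
gripper_width: 0.7
gripper_force: 0.0
```

```bash
python3 - <<'E'
from fit2 import *
print(here(C))
E
```

```text
(6.1167, array([ 446.9, -160.5,   84.7]), array([ 1.7999e+02, -2.0000e-02, -1.6527e+02]), 'shoe', array([-6.6, 99.8, 38.1]), 'F', array([-0.5, -0.4, -0.2]), 'w', 0.7, 0.0)
```

Emit:
arm_command(rows=[{"delta_pos": [0,-3,0],"roll": 0,"jaw": 0},{"delta_pos": [0,-6,0],"roll": 0,"jaw": 0},{"delta_pos": [0,-9,0],"roll": 0,"jaw": 0},{"delta_pos": [0,-12,0],"roll": 0,"jaw": 0},{"delta_pos": [0,-15,0],"roll": 0,"jaw": 0},{"delta_pos": [0,-18,0],"roll": 0,"jaw": 0}])

```text
time_s: 6.62
ee_pos: [451.3, -177.8, 85.2]
ee_rot: [180.0, 0.0, -165.3]
force: [-0.1, 0.3, 1.0]
gripper_width: 0.3
gripper_force: 0.7
```

```bash
python3 - <<'E'
from fit2 import *
print(here(C)); print(packy(C,grab("wrist")))
E
```

```text
(6.6167, array([ 451.3, -177.8,   85.2]), array([ 1.7998e+02,  3.0000e-02, -1.6529e+02]), 'shoe', array([-6.5, 82. , 38.6]), 'F', array([-0.1,  0.3,  1. ]), 'w', 0.3, 0.7)
(np.int64(-16), np.int64(72), np.float64(46.2), array([-19.3,   8.8]))
```

Emit:
arm_command(rows=[{"delta_pos": [0,-4,0],"roll": 0,"jaw": 0},{"delta_pos": [0,-8,0],"roll": 0,"jaw": 0},{"delta_pos": [0,-12,0],"roll": 0,"jaw": 0},{"delta_pos": [0,-16,0],"roll": 0,"jaw": 0},{"delta_pos": [0,-20,0],"roll": 0,"jaw": 0},{"delta_pos": [0,-24,0],"roll": 0,"jaw": 0},{"delta_pos": [0,-27,0],"roll": 0,"jaw": 0},{"delta_pos": [0,-27,0],"roll": 0,"jaw": 0}])

```text
time_s: 7.33
ee_pos: [458.3, -204.6, 84.9]
ee_rot: [-180.0, 0.0, -165.3]
force: [-0.6, -1.0, -0.7]
gripper_width: 0.3
gripper_force: 0.0
```

```bash
python3 - <<'E'
from fit2 import *
print(here(C)); print(packy(C,grab("wrist")))
E
```

```text
(7.3333, array([ 458.3, -204.6,   84.9]), array([-1.7996e+02,  1.0000e-02, -1.6527e+02]), 'shoe', array([-6.7, 54.3, 38.3]), 'F', array([-0.6, -1. , -0.7]), 'w', 0.3, 0.0)
(np.int64(-44), np.int64(44), np.float64(46.1), array([-19.3,   8.7]))
```

Emit:
arm_command(rows=[{"delta_pos": [0,1,-20],"roll": 0,"jaw": 0},{"delta_pos": [0,1,-45],"roll": 0,"jaw": 100},{"delta_pos": [-7,-25,-45],"roll": 0,"jaw": 100},{"delta_pos": [-14,-54,-45],"roll": 0,"jaw": 100},{"delta_pos": [-14,-54.3,-45],"roll": 0,"jaw": 100},{"delta_pos": [-14,-54.3,-45],"roll": 0,"jaw": 100},{"delta_pos": [-14,-54.3,-45],"roll": 0,"jaw": 100},{"delta_pos": [-14,-54.3,-45],"roll": 0,"jaw": 100},{"delta_pos": [-14,-54.3,-45],"roll": 0,"jaw": 100},{"delta_pos": [-14,-54.3,-45],"roll": 0,"jaw": 100},{"delta_pos": [-14,-54.3,-45],"roll": 0,"jaw": 100},{"delta_pos": [-14,-54.3,-45],"roll": 0,"jaw": 100},{"delta_pos": [-14,-54.3,-45],"roll": 0,"jaw": 100}])

```text
time_s: 8.47
ee_pos: [485.4, -252.5, 130.0]
ee_rot: [180.0, 0.0, -165.2]
force: [-0.4, -0.3, 0.8]
gripper_width: 77.3
gripper_force: 0.0
```

```bash
python3 - <<'E'
from fit2 import *
print(here(C)); d=grab("wrist"); pickle.dump(d,open("g.pkl","wb")); print(packy(C,d)); cv2.imwrite("pics/g.png",cv2.resize(d["img"],(800,600)))
E
```

```text
(8.4667, array([ 485.4, -252.5,  130. ]), array([ 1.8000e+02,  1.0000e-02, -1.6524e+02]), 'shoe', array([30.6,  1.1, 67.3]), 'F', array([-0.4, -0.3,  0.8]), 'w', 77.3, 0.0)
(np.int64(-44), np.int64(44), np.float64(46.1), array([-18.7,  18.1]))
```

View pics/g.png

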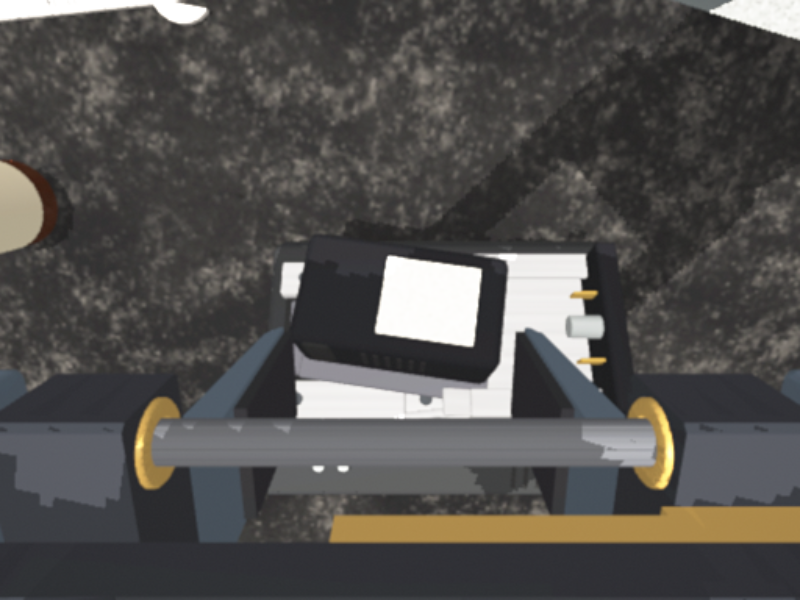

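The pack has swung about 7° on the floor: its trailing end, at left (300,330), went downhill, while the contact end (505,320) stays in the mouth. I measure the skew from the label, then plan to push it back in a little to realign it.

```bash
cat >> fit2.py <<'E'
def label(F,d,z=46):
    L=(d["P"]-F[1])@F[0]
    m=(d["img"].min(2)>150)&(L[...,2]>38)&(L[...,2]<54)&(abs(L[...,0])<40); m=m.astype(np.uint8)
    m=cv2.morphologyEx(m,cv2.MORPH_OPEN,np.ones((3,3)))
    c=max(cv2.findContours(m,0,2)[0],key=cv2.contourArea)[:,0,:]
    Q=np.array([loc(d,F,u,v,z)[:2] for u,v in c],np.float32)
    (cx,cy),(w,h),a=cv2.minAreaRect(Q); a=(a+45)%90-45
    return round(cx,1),round(cy,1),round(w,1),round(h,1),round(a,1),len(c)
E
python3 - <<'E'
from fit2 import *
print("home",label(C,pickle.load(open("c.pkl","rb")))); print("now",label(C,pickle.load(open("g.pkl","rb"))))
E
```

```text
home (-0.3, 56.4, 40.9, 35.1, -0.2, 39)
now (-3.2, 11.5, 40.6, 34.6, -8.4, 68)
```

Emit:
arm_command(rows=[{"delta_pos": [-3,-20,0],"roll": 0,"jaw": 0},{"delta_pos": [-9,-50,0],"roll": 0,"jaw": 0},{"delta_pos": [-9,-67,0],"roll": 0,"jaw": 0},{"delta_pos": [-9,-67,0],"roll": 0,"jaw": 0},{"delta_pos": [-9,-67,0],"roll": 0,"jaw": 0},{"delta_pos": [-9,-67,0],"roll": 0,"jaw": 0},{"delta_pos": [-9,-67,0],"roll": 0,"jaw": 0},{"delta_pos": [-9,-67,0],"roll": 0,"jaw": 0},{"delta_pos": [-9,-67,0],"roll": 0,"jaw": 0},{"delta_pos": [-9,-67,10],"roll": 0,"jaw": 0},{"delta_pos": [-9,-67,25],"roll": 0,"jaw": 0},{"delta_pos": [-9,-67,40],"roll": 0,"jaw": 0},{"delta_pos": [-9,-67,50],"roll": 0,"jaw": 0},{"delta_pos": [-9,-67,52],"roll": 0,"jaw": 0},{"delta_pos": [-9,-67,52],"roll": 0,"jaw": 0}])

```text
time_s: 9.77
ee_pos: [510.7, -314.8, 76.9]
ee_rot: [179.9, -0.1, -165.3]
force: [-0.8, -0.6, 0.2]
gripper_width: 0.4
gripper_force: 0.0
```

```bash
python3 - <<'E'
from fit2 import *
print(here(C)); print(label(C,grab("wrist")))
E
```

```text
(9.7667, array([ 510.7, -314.8,   76.9]), array([ 1.7991e+02, -7.0000e-02, -1.6525e+02]), 'shoe', array([  7.1, -65.5,  18.9]), 'F', array([-0.8, -0.6,  0.2]), 'w', 0.4, 0.0)
(-3.2, 11.6, 40.7, 34.7, -8.4, 92)
```

Push it back in by about 22 mm, slowly.

Emit:
arm_command(rows=[{"delta_pos": [0,4,0],"roll": 0,"jaw": 0},{"delta_pos": [0,7,0],"roll": 0,"jaw": 0},{"delta_pos": [0,10,0],"roll": 0,"jaw": 0},{"delta_pos": [0,13,0],"roll": 0,"jaw": 0},{"delta_pos": [0,16,0],"roll": 0,"jaw": 0},{"delta_pos": [0,19,0],"roll": 0,"jaw": 0},{"delta_pos": [0,22,0],"roll": 0,"jaw": 0},{"delta_pos": [0,22,0],"roll": 0,"jaw": 0}])

```text
time_s: 10.48
ee_pos: [505.4, -293.2, 78.0]
ee_rot: [180.0, -0.0, -165.2]
force: [1.9, -1.5, 1.7]
gripper_width: 0.4
gripper_force: 0.9
```

```bash
python3 - <<'E'
from fit2 import *
print(here(C)); print(label(C,grab("wrist")))
E
```

```text
(10.4833, array([ 505.4, -293.2,   78. ]), array([ 179.97,   -0.  , -165.25]), 'shoe', array([  8.1, -43.4,  19.6]), 'F', array([ 1.9, -1.5,  1.7]), 'w', 0.4, 0.9)
(-2.5, 26.0, 41.0, 35.0, -6.6, 58)
```

Emit:
arm_command(rows=[{"delta_pos": [0,-4,0],"roll": 0,"jaw": 0},{"delta_pos": [30,-4,0],"roll": 0,"jaw": 0},{"delta_pos": [65,-4,0],"roll": 0,"jaw": 0},{"delta_pos": [72,10,10],"roll": 0,"jaw": 0},{"delta_pos": [72,27,10],"roll": 0,"jaw": 0},{"delta_pos": [68,27,10],"roll": 0,"jaw": 0},{"delta_pos": [65,27,10],"roll": 0,"jaw": 0},{"delta_pos": [62,27,10],"roll": 0,"jaw": 0},{"delta_pos": [60,27,10],"roll": 0,"jaw": 0},{"delta_pos": [60,27,10],"roll": 0,"jaw": 0}])

```text
time_s: 11.37
ee_pos: [436.8, -283.9, 68.1]
ee_rot: [179.9, -0.6, -165.1]
force: [-14.2, -4.0, 10.0]
gripper_width: 0.7
gripper_force: 7.6
```

```bash
python3 - <<'E'
from fit2 import *
print(here(C)); print(label(C,grab("wrist")))
E
```

```text
(11.3667, array([ 436.8, -283.9,   68.1]), array([ 179.86,   -0.57, -165.07]), 'shoe', array([-49.9, -16.9,  48.2]), 'F', array([-14.2,  -4. ,  10. ]), 'w', 0.7, 7.6)
(-6.2, 41.4, 9.2, 22.9, -3.9, 36)
```

Emit:
arm_command(rows=[{"delta_pos": [5,0,2],"roll": 0,"jaw": 0},{"delta_pos": [8,0,3],"roll": 0,"jaw": 0},{"delta_pos": [6.4,0,1.9],"roll": 0,"jaw": 0},{"delta_pos": [4.7,0,0.7],"roll": 0,"jaw": 0},{"delta_pos": [3.1,0,-0.4],"roll": 0,"jaw": 0},{"delta_pos": [1.4,0,-1.6],"roll": 0,"jaw": 0},{"delta_pos": [-0.2,0,-2.7],"roll": 0,"jaw": 0},{"delta_pos": [-1,0,-3.3],"roll": 0,"jaw": 0}])

```text
time_s: 12.08
ee_pos: [442.1, -282.7, 71.3]
ee_rot: [-180.0, 0.0, -165.2]
force: [-0.5, -0.8, -1.1]
gripper_width: 0.6
gripper_force: 0.6
```

```bash
python3 - <<'E'
from fit2 import *
print(here(C)); d=grab("wrist"); print(label(C,d)); cv2.imwrite("pics/q.png",cv2.resize(d["img"],(600,450)))
E
```

```text
(12.0833, array([ 442.1, -282.7,   71.3]), array([-1.7999e+02,  1.0000e-02, -1.6523e+02]), 'shoe', array([-43.6, -17. ,  47.7]), 'F', array([-0.5, -0.8, -1.1]), 'w', 0.6, 0.6)
(0.1, 42.7, 23.5, 12.6, 3.0, 51)
```

View pics/q.png

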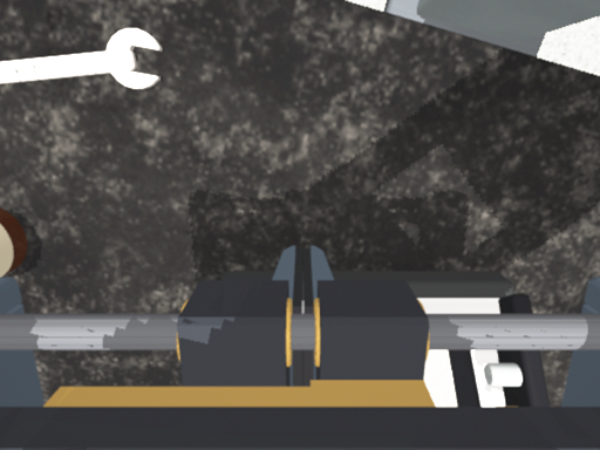

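The pack is hidden under the gripper; only the empty rail end and pin are visible at (500,375). I retreat, rise, open the jaws and look.

Emit:
arm_command(rows=[{"delta_pos": [10,0,0],"roll": 0,"jaw": 0},{"delta_pos": [14,0,-30],"roll": 0,"jaw": 50},{"delta_pos": [5,10,-59],"roll": 0,"jaw": 100},{"delta_pos": [-25,25,-59],"roll": 0,"jaw": 100},{"delta_pos": [-49,32,-59],"roll": 0,"jaw": 100},{"delta_pos": [-49,32,-59],"roll": 0,"jaw": 100},{"delta_pos": [-49,32,-59],"roll": 0,"jaw": 100},{"delta_pos": [-49,32,-59],"roll": 0,"jaw": 100},{"delta_pos": [-49,32,-59],"roll": 0,"jaw": 100},{"delta_pos": [-49,32,-59],"roll": 0,"jaw": 100},{"delta_pos": [-49,32,-59],"roll": 0,"jaw": 100},{"delta_pos": [-49,32,-59],"roll": 0,"jaw": 100},{"delta_pos": [-49,32,-59],"roll": 0,"jaw": 100},{"delta_pos": [-49,32,-59],"roll": 0,"jaw": 100}])

```text
time_s: 13.3
ee_pos: [480.8, -239.5, 130.2]
ee_rot: [180.0, 0.0, -165.3]
force: [-0.4, 0.0, -0.9]
gripper_width: 84.5
gripper_force: 0.0
```

```bash
python3 - <<'E'
from fit2 import *
print(here(C)); d=grab("wrist"); pickle.dump(d,open("g2.pkl","wb")); print(label(C,d),packy(C,d,x=8)); 
for v in range(195,236,8): print(v,[tuple(map(float,e[1:])) for e in edges(d,C,[v],150,400,46,thr=12)])
E
```

```text
(13.3, array([ 480.8, -239.5,  130.2]), array([ 179.99,    0.  , -165.27]), 'shoe', array([29.8, 14.8, 68.2]), 'F', array([-0.4,  0. , -0.9]), 'w', 84.5, 0.0)
(-1.9, 24.8, 40.6, 34.7, -6.8, 53) (np.int64(-30), np.int64(56), np.float64(46.1), array([-7.5,  7.5]))
195 [(-2.1, -51.4, 13.0), (-2.1, -42.9, 22.0), (-2.1, -30.4, -32.0), (-2.0, 4.4, 74.0), (-2.0, 45.2, -77.0), (-1.9, 56.1, 71.0), (-1.9, 78.2, -72.0)]
203 [(3.3, -51.6, 13.0), (3.3, -42.9, 23.0), (3.3, -31.0, -37.0), (3.4, 3.8, 74.0), (3.5, 44.8, -77.0), (3.5, 55.5, 65.0), (3.5, 70.0, -12.0), (3.5, 78.0, -25.0), (3.5, 83.7, -31.0)]
211 [(8.6, -51.7, 12.0), (8.7, -38.3, 14.0), (8.7, -31.6, -35.0), (8.7, 3.1, 74.0), (8.8, 44.0, -79.0), (8.8, 54.9, 70.0), (8.8, 68.0, -41.0), (8.8, 71.6, 20.0), (8.8, 73.8, 15.0), (8.9, 84.1, -61.0)]
219 [(13.9, -34.2, 38.0), (13.9, -31.9, -36.0), (14.0, 12.0, 18.0), (14.0, 43.5, -73.0), (14.1, 54.4, 65.0), (14.1, 63.7, -68.0), (14.1, 79.6, -13.0)]
227 [(19.1, -33.3, 36.0), (19.1, -28.4, -29.0), (19.2, 53.7, 69.0), (19.2, 62.9, -68.0), (19.3, 84.0, -15.0)]
235 [(24.2, -32.6, 35.0), (24.3, 52.7, 65.0), (24.3, 62.2, -68.0), (24.4, 88.8, -13.0)]
```

Still skewed −6.8°: the pack swings downhill whenever its centre of mass is outside the walls. New plan:
- Push it deeper, to contact end ≈79, where the walls hold it.
- Grip it by its ends with the front finger above the stop.

Emit:
arm_command(rows=[{"delta_pos": [-3,-20,0],"roll": 0,"jaw": 0},{"delta_pos": [-10,-50,0],"roll": 0,"jaw": 0},{"delta_pos": [-10,-68,0],"roll": 0,"jaw": 0},{"delta_pos": [-10,-68,0],"roll": 0,"jaw": 0},{"delta_pos": [-10,-68,0],"roll": 0,"jaw": 0},{"delta_pos": [-10,-68,0],"roll": 0,"jaw": 0},{"delta_pos": [-10,-68,0],"roll": 0,"jaw": 0},{"delta_pos": [-10,-68,0],"roll": 0,"jaw": 0},{"delta_pos": [-10,-68,0],"roll": 0,"jaw": 0},{"delta_pos": [-10,-68,5],"roll": 0,"jaw": 0},{"delta_pos": [-10,-68,15],"roll": 0,"jaw": 0},{"delta_pos": [-10,-68,30],"roll": 0,"jaw": 0},{"delta_pos": [-10,-68,45],"roll": 0,"jaw": 0},{"delta_pos": [-10,-68,53],"roll": 0,"jaw": 0},{"delta_pos": [-10,-64,53],"roll": 0,"jaw": 0},{"delta_pos": [-10,-60,53],"roll": 0,"jaw": 0},{"delta_pos": [-10,-56,53],"roll": 0,"jaw": 0},{"delta_pos": [-10,-52,53],"roll": 0,"jaw": 0},{"delta_pos": [-10,-48,53],"roll": 0,"jaw": 0},{"delta_pos": [-10,-45,53],"roll": 0,"jaw": 0}])

```text
time_s: 15.02
ee_pos: [502.8, -280.4, 78.3]
ee_rot: [-179.9, 0.1, -165.2]
force: [2.1, -1.3, 1.0]
gripper_width: 0.7
gripper_force: 1.1
```

Emit:
arm_command(rows=[{"delta_pos": [0,3,0],"roll": 0,"jaw": 0},{"delta_pos": [0,6,0],"roll": 0,"jaw": 0},{"delta_pos": [0,9,0],"roll": 0,"jaw": 0},{"delta_pos": [0,9,0],"roll": 0,"jaw": 0}])

```text
time_s: 15.35
ee_pos: [499.7, -271.4, 77.4]
ee_rot: [-180.0, 0.0, -165.2]
force: [1.5, -1.6, 0.7]
gripper_width: 0.3
gripper_force: 1.0
```

```bash
python3 - <<'E'
from fit2 import *
print(here(C)); d=grab("wrist"); print(label(C,d),packy(C,d,x=8)); 
E
```

```text
(15.35, array([ 499.7, -271.4,   77.4]), array([-1.7998e+02,  2.0000e-02, -1.6524e+02]), 'shoe', array([  7.8, -20.8,  19.1]), 'F', array([ 1.5, -1.6,  0.7]), 'w', 0.3, 1.0)
(-2.2, 46.9, 40.9, 35.0, -0.1, 57) (np.int64(-10), np.int64(78), np.float64(47.1), array([-7.5,  7.7]))
```

Emit:
arm_command(rows=[{"delta_pos": [0,-6,0],"roll": 0,"jaw": 0},{"delta_pos": [0,-12,0],"roll": 0,"jaw": 0},{"delta_pos": [0,-12,-30],"roll": 0,"jaw": 100},{"delta_pos": [5,10,-48],"roll": 0,"jaw": 100},{"delta_pos": [10,40,-48],"roll": 0,"jaw": 100},{"delta_pos": [10,54,-48],"roll": 0,"jaw": 100},{"delta_pos": [10,54,-48],"roll": 0,"jaw": 100},{"delta_pos": [10,54,-48],"roll": 0,"jaw": 100},{"delta_pos": [10,54,-48],"roll": 0,"jaw": 100},{"delta_pos": [10,54,-48],"roll": 0,"jaw": 100},{"delta_pos": [10,54,-48],"roll": 0,"jaw": 100},{"delta_pos": [10,54,-48],"roll": 0,"jaw": 100},{"delta_pos": [10,54,-48],"roll": 0,"jaw": 100},{"delta_pos": [10,54,-48],"roll": 0,"jaw": 100},{"delta_pos": [10,54,-48],"roll": 0,"jaw": 100},{"delta_pos": [10,54,-48],"roll": 0,"jaw": 100}])

```text
time_s: 16.73
ee_pos: [476.3, -222.0, 125.2]
ee_rot: [180.0, 0.0, -165.3]
force: [0.4, -0.3, 0.5]
gripper_width: 89.9
gripper_force: 0.0
```

```bash
python3 - <<'E'
from fit2 import *
print(here(C)); d=grab("wrist"); pickle.dump(d,open("g3.pkl","wb")); print(label(C,d),packy(C,d,x=8)); 
for v in range(165,236,10): print(v,[tuple(map(float,e[1:])) for e in edges(d,C,[v],130,400,46,thr=10)])
cv2.imwrite("pics/g3.png",cv2.resize(d["img"][120:340,100:420],(800,550)))
E
```

```text
(16.7333, array([ 476.3, -222. ,  125.2]), array([ 179.99,    0.  , -165.26]), 'shoe', array([27. , 32.9, 64. ]), 'F', array([ 0.4, -0.3,  0.5]), 'w', 89.9, 0.0)
(-1.1, 45.0, 40.5, 34.5, -0.8, 21) (np.int64(-10), np.int64(76), np.float64(46.1), array([-7.4,  7.6]))
165 [(-24.1, 21.0, 11.0), (-24.0, 73.6, 39.0), (-24.0, 83.7, -57.0)]
175 [(-17.2, -47.0, 11.0), (-17.2, -44.7, 59.0), (-17.1, -9.6, -72.0), (-17.1, 24.8, 70.0), (-17.0, 65.7, -75.0), (-17.0, 76.2, 69.0), (-17.0, 83.4, -72.0)]
185 [(-10.3, -47.1, 10.0), (-10.3, -44.8, 59.0), (-10.2, -9.7, -70.0), (-10.2, 24.7, 75.0), (-10.1, 65.4, -79.0), (-10.1, 76.1, 64.0), (-10.1, 81.4, -72.0)]
195 [(-3.5, -47.3, 13.0), (-3.5, -39.2, 19.0), (-3.5, -24.5, -11.0), (-3.4, 24.7, 75.0), (-3.4, 65.4, -74.0), (-3.3, 76.0, 69.0), (-3.3, 81.2, -62.0)]
205 [(3.1, -47.5, 12.0), (3.1, -39.2, 47.0), (3.1, -26.2, -22.0), (3.2, -10.0, -36.0), (3.2, 24.7, 74.0), (3.3, 65.3, -81.0), (3.3, 76.0, 55.0), (3.3, 81.0, -22.0), (3.3, 85.6, -34.0)]
215 [(9.6, -39.3, 44.0), (9.6, -31.4, -34.0), (9.6, -23.8, -11.0), (9.6, -18.6, 34.0), (9.6, -10.1, -38.0), (9.7, 24.5, 74.0), (9.8, 65.1, -76.0), (9.8, 75.8, 58.0), (9.8, 84.2, -58.0), (9.8, 89.2, 11.0), (9.8, 97.1, -11.0)]
225 [(16.0, -39.5, 43.0), (16.0, -37.4, -30.0), (16.0, -27.8, -10.0), (16.0, -17.6, 33.0), (16.0, -10.2, -35.0), (16.1, 24.6, 26.0), (16.1, 39.6, 12.0), (16.1, 51.8, 15.0), (16.1, 65.0, -51.0), (16.1, 75.7, 67.0), (16.1, 81.3, -73.0), (16.2, 93.4, 10.0)]
235 [(22.2, -31.7, -11.0), (22.2, -16.8, 37.0), (22.2, -9.2, -34.0), (22.4, 75.2, 43.0), (22.4, 82.3, -45.0), (22.4, 97.4, 11.0), (22.4, 111.6, 10.0)]
```

View pics/g3.png

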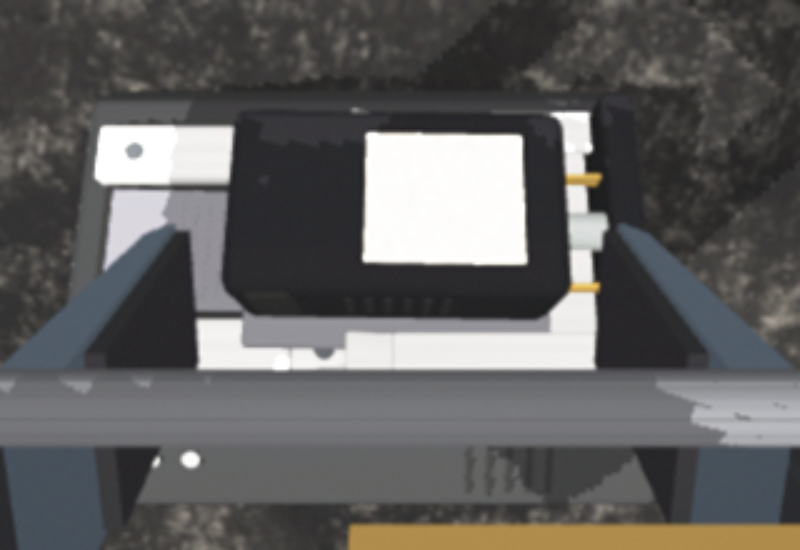

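The pack is straight and centred (block y −10 to 76 at v≈200, crop u 228–568), with the fingers clear at crop u 190 and 600. I descend in two steps.

Emit:
arm_command(rows=[{"delta_pos": [0.5,0.1,4],"roll": 0,"jaw": 100},{"delta_pos": [0.5,0.1,9],"roll": 0,"jaw": 100},{"delta_pos": [0.5,0.1,13],"roll": 0,"jaw": 100},{"delta_pos": [0.5,0.1,16],"roll": 0,"jaw": 100},{"delta_pos": [0.5,0.1,18],"roll": 0,"jaw": 100},{"delta_pos": [0.5,0.1,18],"roll": 0,"jaw": 100}])

```text
time_s: 17.28
ee_pos: [475.5, -221.8, 106.5]
ee_rot: [179.9, -0.1, -165.3]
force: [-0.3, -0.1, 0.1]
gripper_width: 91.4
gripper_force: 0.0
```

No contact, so I continue down to z≈93 and close.

Emit:
arm_command(rows=[{"delta_pos": [0,0,4],"roll": 0,"jaw": 100},{"delta_pos": [0,0,8],"roll": 0,"jaw": 100},{"delta_pos": [0,0,11],"roll": 0,"jaw": 100},{"delta_pos": [0,0,13.5],"roll": 0,"jaw": 100},{"delta_pos": [0,0,13.5],"roll": 0,"jaw": 100}])

```text
time_s: 17.7
ee_pos: [475.4, -221.8, 93.0]
ee_rot: [179.9, -0.1, -165.3]
force: [-0.1, -1.4, 0.4]
gripper_width: 91.2
gripper_force: 0.0
```

Emit:
arm_command(rows=[{"delta_pos": [0,0,0],"roll": 0,"jaw": 80},{"delta_pos": [0,0,0],"roll": 0,"jaw": 80},{"delta_pos": [0,0,0],"roll": 0,"jaw": 80},{"delta_pos": [0,0,0],"roll": 0,"jaw": 80}], squeeze=45)

```text
time_s: 18.03
ee_pos: [475.6, -222.0, 93.6]
ee_rot: [180.0, -0.0, -165.3]
force: [-1.0, -0.3, -1.2]
gripper_width: 87.9
gripper_force: 45.0
```

```bash
python3 - <<'E'
from fit2 import *
print(here(C)); d=grab("wrist"); print(label(C,d),packy(C,d,x=8)); 
E
```

```text
(18.0333, array([ 475.6, -222. ,   93.6]), array([ 1.7999e+02, -2.0000e-02, -1.6526e+02]), 'shoe', array([ 8.4, 33.1, 38.5]), 'F', array([-1. , -0.3, -1.2]), 'w', 87.9, 45.0)
(-1.2, 45.1, 40.6, 34.7, -0.7, 21) (np.int64(-12), np.int64(78), np.float64(46.3), array([-7.5,  7.5]))
```

Emit:
arm_command(rows=[{"delta_pos": [0,-4,0],"roll": 0,"jaw": 80},{"delta_pos": [0,-10,0],"roll": 0,"jaw": 80},{"delta_pos": [0,-16,0],"roll": 0,"jaw": 80},{"delta_pos": [0,-22,0],"roll": 0,"jaw": 80},{"delta_pos": [0,-28,0],"roll": 0,"jaw": 80},{"delta_pos": [0,-34,0],"roll": 0,"jaw": 80},{"delta_pos": [0,-40,0],"roll": 0,"jaw": 80},{"delta_pos": [0,-46,0],"roll": 0,"jaw": 80},{"delta_pos": [0,-52,0],"roll": 0,"jaw": 80},{"delta_pos": [0,-58,0],"roll": 0,"jaw": 80},{"delta_pos": [0,-64,0],"roll": 0,"jaw": 80},{"delta_pos": [0,-70,0],"roll": 0,"jaw": 80},{"delta_pos": [0,-72,0],"roll": 0,"jaw": 80}])

```text
time_s: 19.17
ee_pos: [494.5, -292.7, 93.7]
ee_rot: [-180.0, 0.0, -165.3]
force: [-1.4, -0.0, -0.5]
gripper_width: 88.0
gripper_force: 45.0
```

```bash
python3 - <<'E'
from fit2 import *
print(here(C)); d=grab("wrist"); print(label(C,d),packy(C,d,x=8)); 
E
```

```text
(19.1667, array([ 494.5, -292.7,   93.7]), array([-1.7996e+02,  2.0000e-02, -1.6528e+02]), 'shoe', array([  8.6, -40.1,  38.5]), 'F', array([-1.4, -0. , -0.5]), 'w', 88.0, 45.0)
(-0.9, -28.0, 40.5, 34.4, -0.9, 35) (np.int64(-80), np.int64(6), np.float64(46.3), array([-7.5,  7.6]))
```

Emit:
arm_command(rows=[{"delta_pos": [0,0,-3],"roll": 0,"jaw": 80},{"delta_pos": [0,0,-10],"roll": 0,"jaw": 80},{"delta_pos": [0,0,-25],"roll": 0,"jaw": 80},{"delta_pos": [0,0,-45],"roll": 0,"jaw": 80},{"delta_pos": [0,0,-60],"roll": 0,"jaw": 80},{"delta_pos": [0,0,-70],"roll": 0,"jaw": 80},{"delta_pos": [0,0,-70],"roll": 0,"jaw": 80}])

```text
time_s: 19.8
ee_pos: [495.5, -292.2, 166.6]
ee_rot: [-179.8, 0.2, -165.2]
force: [0.3, 0.3, -3.1]
gripper_width: 87.5
gripper_force: 45.0
```

```bash
python3 - <<'E'
from fit2 import *
print(here(C)); d=grab("wrist")
C2=(C[0],C[1]+[0,0,69.7]); print(label(C2,d),packy(C2,d,x=8))
L=(d["P"].reshape(-1,3)-C[1])@C[0]
print(to(M,(9.6,-40,38.5)))
p=d["P"][(d["img"].min(2)>150)&(d["P"][...,2]>120)&(d["P"][...,2]<200)]; n,c,m=planefit(p,tol=1.5); print(n.round(3),np.degrees(np.arccos(n[2])).round(1),np.degrees(np.arctan2(-n[1],-n[0])).round(1),((c-C2[1])@C[0]).round(1))
E
```

```text
(19.8, array([ 495.5, -292.2,  166.6]), array([-179.78,    0.23, -165.24]), 'shoe', array([ 51.3, -39.8,  97.5]), 'F', array([ 0.3,  0.3, -3.1]), 'w', 87.5, 45.0)
(1.2, -27.7, 40.8, 34.5, -0.8, 35) (np.int64(-80), np.int64(6), np.float64(48.2), array([-7.5,  7.6]))
(array([487.7, 179.3,  94.5]), array([-113. ,  457.4,   69.8]))
[-0.558 -0.143  0.817] 35.2 14.3 [  2.3 -27.8  48.4]
```

The lift is good: tilt still 35.2°, with the pack following. I carry it over to the meter.

Emit:
arm_command(rows=[{"delta_pos": [-5,20,0],"roll": 0.06,"jaw": 80},{"delta_pos": [-12,50,0],"roll": 0.16,"jaw": 80},{"delta_pos": [-21,85,0],"roll": 0.27,"jaw": 80},{"delta_pos": [-30,120,0],"roll": 0.38,"jaw": 80},{"delta_pos": [-38,155,0],"roll": 0.48,"jaw": 80},{"delta_pos": [-47,190,0],"roll": 0.6,"jaw": 80},{"delta_pos": [-56,225,0],"roll": 0.7,"jaw": 80},{"delta_pos": [-64,260,0],"roll": 0.8,"jaw": 80},{"delta_pos": [-73,295,0],"roll": 0.92,"jaw": 80},{"delta_pos": [-82,330,0],"roll": 1.03,"jaw": 80},{"delta_pos": [-90,365,0],"roll": 1.14,"jaw": 80},{"delta_pos": [-99,400,0],"roll": 1.25,"jaw": 80},{"delta_pos": [-107,432,0],"roll": 1.35,"jaw": 80},{"delta_pos": [-112,452,0],"roll": 1.42,"jaw": 80},{"delta_pos": [-113,457,0],"roll": 1.43,"jaw": 80},{"delta_pos": [-113,457,0],"roll": 1.43,"jaw": 80},{"delta_pos": [-113,457,0],"roll": 1.43,"jaw": 80}])

```text
time_s: 21.27
ee_pos: [486.4, 178.4, 162.9]
ee_rot: [-179.9, -0.1, -172.4]
force: [-0.4, 0.1, -3.1]
gripper_width: 87.3
gripper_force: 45.0
```

```bash
python3 - <<'E'
from fit2 import *
print(here(M)); d=grab("wrist"); t=tool()[1]
h=t[2]-94.5; M2=(M[0],M[1]+[0,0,h]); print(h,label(M2,d),packy(M2,d,x=8))
p=d["P"][(d["img"].min(2)>150)&(((d["P"]-M2[1])@M[0])[...,2]>40)&(((d["P"]-M2[1])@M[0])[...,2]<54)]; n,c,m=planefit(p,tol=1.5); print(n.round(3),np.degrees(np.arccos(n[2])).round(1),np.degrees(np.arctan2(-n[1],-n[0])).round(1),((c-M2[1])@M[0]).round(1))
print(to(M,(9.6,-40,38.5)))
E
```

```text
(21.2667, array([486.4, 178.4, 162.9]), array([-1.7994e+02, -1.1000e-01, -1.7236e+02]), 'shoe', array([ 47.7, -40.7,  95.3]), 'F', array([-0.4,  0.1, -3.1]), 'w', 87.3, 45.0)
68.64112746858285 (-1.5, -28.5, 40.5, 34.3, -0.8, 45) (np.int64(-80), np.int64(4), np.float64(46.9), array([-7.5,  7.5]))
[-0.567 -0.078  0.82 ] 34.9 7.9 [ -0.7 -28.5  47.1]
(array([487.7, 179.3,  94.5]), array([-1.3,  1.3, 68.6]))
```

Emit:
arm_command(rows=[{"delta_pos": [-1.3,0,15],"roll": 0,"jaw": 80},{"delta_pos": [-1.3,0,35],"roll": 0,"jaw": 80},{"delta_pos": [-1.3,0,52],"roll": 0,"jaw": 80},{"delta_pos": [-1.3,0,60],"roll": 0,"jaw": 80},{"delta_pos": [-1.3,0,64],"roll": 0,"jaw": 80},{"delta_pos": [-1.3,0,66],"roll": 0,"jaw": 80},{"delta_pos": [-1.3,0,67],"roll": 0,"jaw": 80},{"delta_pos": [-1.3,0,67],"roll": 0,"jaw": 80}])

```text
time_s: 21.98
ee_pos: [488.8, 179.1, 97.4]
ee_rot: [180.0, 0.1, -172.4]
force: [-0.4, -0.4, -1.2]
gripper_width: 87.6
gripper_force: 45.0
```

```bash
python3 - <<'E'
from fit2 import *
print(here(M)); d=grab("wrist"); print(label(M,d),packy(M,d,x=8))
L=(d["P"].reshape(-1,3)-M[1])@M[0]
for y0 in (20,30,40,50): 
    m=(abs(L[:,0])<15)&(abs(L[:,1]-y0)<3); print(y0,np.nanmedian(L[m,2]).round(1) if m.any() else None)
E
```

```text
(21.9833, array([488.8, 179.1,  97.4]), array([ 1.7999e+02,  6.0000e-02, -1.7242e+02]), 'shoe', array([ 12.1, -40.3,  40.2]), 'F', array([-0.4, -0.4, -1.2]), 'w', 87.6, 45.0)
(2.1, -28.0, 40.8, 34.5, -0.9, 30) (np.int64(-80), np.int64(4), np.float64(48.0), array([-7.5,  7.5]))
20 0.2
30 -0.0
40 0.0
50 0.0
```

Emit:
arm_command(rows=[{"delta_pos": [0.8,0,1],"roll": 0,"jaw": 80},{"delta_pos": [0.8,0,2],"roll": 0,"jaw": 80},{"delta_pos": [0.8,0,2.5],"roll": 0,"jaw": 80},{"delta_pos": [0.8,0,2.5],"roll": 0,"jaw": 80},{"delta_pos": [0.8,0,2.5],"roll": 0,"jaw": 80}])

```text
time_s: 22.45
ee_pos: [487.6, 179.3, 94.3]
ee_rot: [180.0, 0.0, -172.4]
force: [-0.2, 0.7, -2.3]
gripper_width: 87.7
gripper_force: 45.0
```

```bash
python3 - <<'E'
from fit2 import *
print(here(M)); d=grab("wrist"); print(label(M,d),packy(M,d,x=8)); print(here(M))
E
```

```text
(22.45, array([487.6, 179.3,  94.3]), array([ 1.7999e+02,  1.0000e-02, -1.7240e+02]), 'shoe', array([  9.4, -40. ,  38.4]), 'F', array([-0.2,  0.7, -2.3]), 'w', 87.7, 45.0)
(-0.1, -27.8, 40.3, 34.2, -0.9, 26) (np.int64(-80), np.int64(6), np.float64(46.2), array([-7.5,  7.5]))
(22.5, array([487.7, 179.2,  94.4]), array([ 1.7999e+02,  1.0000e-02, -1.7240e+02]), 'shoe', array([  9.5, -40. ,  38.4]), 'F', array([ 0.1,  0.1, -2.1]), 'w', 87.6, 45.0)
```

Emit:
arm_command(rows=[{"delta_pos": [0,0,0.4],"roll": 0,"jaw": 80},{"delta_pos": [0,5,0.4],"roll": 0,"jaw": 80},{"delta_pos": [0,10,0.4],"roll": 0,"jaw": 80},{"delta_pos": [0,15,0.4],"roll": 0,"jaw": 80},{"delta_pos": [0,20,0.4],"roll": 0,"jaw": 80},{"delta_pos": [0,25,0.4],"roll": 0,"jaw": 80},{"delta_pos": [0,30,0.4],"roll": 0,"jaw": 80},{"delta_pos": [0,35,0.4],"roll": 0,"jaw": 80}])

```text
time_s: 23.17
ee_pos: [482.5, 214.3, 93.9]
ee_rot: [-180.0, -0.0, -172.4]
force: [-2.6, -1.3, 1.9]
gripper_width: 88.0
gripper_force: 45.0
```

```bash
python3 - <<'E'
from fit2 import *
print(here(M)); d=grab("wrist"); print(label(M,d),packy(M,d,x=8)); print(here(M))
E
```

```text
(23.1667, array([482.5, 214.3,  93.9]), array([-1.7999e+02, -4.0000e-02, -1.7239e+02]), 'shoe', array([ 8.8, -4.6, 38.2]), 'F', array([-2.6, -1.3,  1.9]), 'w', 88.0, 45.0)
(-0.7, 7.6, 40.5, 34.4, -0.9, 25) (np.int64(-50), np.int64(40), np.float64(46.1), array([-7.5,  7.6]))
(23.2167, array([482.5, 215.1,  93.9]), array([ 1.7996e+02, -3.0000e-02, -1.7238e+02]), 'shoe', array([ 8.9, -3.8, 38.2]), 'F', array([-3.7,  1.1,  1.9]), 'w', 87.7, 45.0)
```

Emit:
arm_command(rows=[{"delta_pos": [0,5,0],"roll": 0,"jaw": 80},{"delta_pos": [0,10,0],"roll": 0,"jaw": 80},{"delta_pos": [0,15,0],"roll": 0,"jaw": 80},{"delta_pos": [0,20,0],"roll": 0,"jaw": 80},{"delta_pos": [0,25,0],"roll": 0,"jaw": 80},{"delta_pos": [0,30,0],"roll": 0,"jaw": 80},{"delta_pos": [0,35,0],"roll": 0,"jaw": 80},{"delta_pos": [0,40,0],"roll": 0,"jaw": 80},{"delta_pos": [0,44,0],"roll": 0,"jaw": 80},{"delta_pos": [0,46,0],"roll": 0,"jaw": 80}])

```text
time_s: 24.05
ee_pos: [476.6, 258.5, 94.1]
ee_rot: [-179.8, -0.1, -172.3]
force: [-2.4, -7.3, 5.5]
gripper_width: 87.7
gripper_force: 45.0
```

```bash
python3 - <<'E'
from fit2 import *
print(here(M)); d=grab("wrist"); print(label(M,d),packy(M,d,x=8)); print(here(M))
E
```

```text
(24.05, array([476.6, 258.5,  94.1]), array([-1.7983e+02, -5.0000e-02, -1.7233e+02]), 'shoe', array([ 8.9, 40. , 38.4]), 'F', array([-2.4, -7.3,  5.5]), 'w', 87.7, 45.0)
(-0.8, 52.2, 40.4, 34.2, -0.7, 35) (np.int64(-4), np.int64(86), np.float64(46.3), array([-7.5,  7.5]))
(24.1, array([476.5, 258.9,  94.1]), array([-1.7987e+02, -5.0000e-02, -1.7233e+02]), 'shoe', array([ 8.9, 40.4, 38.4]), 'F', array([-3.6, -5. ,  5.4]), 'w', 87.3, 45.0)
```

Emit:
arm_command(rows=[{"delta_pos": [0,1.5,0],"roll": 0,"jaw": 80},{"delta_pos": [0,3,0],"roll": 0,"jaw": 80},{"delta_pos": [0,4.5,0],"roll": 0,"jaw": 80},{"delta_pos": [0,5.5,0],"roll": 0,"jaw": 80},{"delta_pos": [0,6.5,0],"roll": 0,"jaw": 80},{"delta_pos": [0,6.5,0],"roll": 0,"jaw": 80}])

```text
time_s: 24.6
ee_pos: [475.8, 264.4, 94.1]
ee_rot: [-179.8, -0.1, -172.3]
force: [-3.8, -7.9, 5.5]
gripper_width: 87.5
gripper_force: 45.0
```

```bash
python3 - <<'E'
from fit2 import *
print(here(M)); d=grab("wrist"); print(label(M,d),packy(M,d,x=8)); print(here(M))
E
```

```text
(24.6, array([475.8, 264.4,  94.1]), array([-1.7980e+02, -6.0000e-02, -1.7234e+02]), 'shoe', array([ 8.9, 45.9, 38.5]), 'F', array([-3.8, -7.9,  5.5]), 'w', 87.5, 45.0)
(-0.8, 58.1, 40.4, 34.2, -0.7, 27) (np.int64(2), np.int64(92), np.float64(46.3), array([-7.5,  7.6]))
(24.65, array([475.8, 264.4,  94.1]), array([-1.7981e+02, -6.0000e-02, -1.7234e+02]), 'shoe', array([ 8.9, 45.9, 38.4]), 'F', array([-2.8, -8. ,  5.2]), 'w', 87.8, 45.0)
```

Emit:
arm_command(rows=[{"delta_pos": [0,0.7,0],"roll": 0,"jaw": 80},{"delta_pos": [0,1.4,0],"roll": 0,"jaw": 80},{"delta_pos": [0,2,0],"roll": 0,"jaw": 80},{"delta_pos": [0,2,0],"roll": 0,"jaw": 80}])

```text
time_s: 24.98
ee_pos: [475.7, 264.9, 94.2]
ee_rot: [-179.6, -0.1, -172.3]
force: [-2.5, -12.1, 7.6]
gripper_width: 87.5
gripper_force: 45.0
```

```bash
python3 - <<'E'
from fit2 import *
print(here(M)); d=grab("wrist"); print(label(M,d)); g=d["img"]; cv2.imwrite("pics/h.png",cv2.resize(g[100:300,100:400],(750,500)))
E
```

```text
(24.9833, array([475.7, 264.9,  94.2]), array([-1.7964e+02, -6.0000e-02, -1.7227e+02]), 'shoe', array([ 9. , 46.4, 38.5]), 'F', array([ -2.5, -12.1,   7.6]), 'w', 87.5, 45.0)
(-0.7, 58.6, 40.4, 34.2, -0.6, 28)
```

The force jump shows the pack is at the stop. I back off 2 mm, release and lift away.

Emit:
arm_command(rows=[{"delta_pos": [0,-1,0],"roll": 0,"jaw": 80},{"delta_pos": [0,-2,0],"roll": 0,"jaw": 80},{"delta_pos": [0,-3,0],"roll": 0,"jaw": 100},{"delta_pos": [0,-3,0],"roll": 0,"jaw": 100},{"delta_pos": [0,-3,0],"roll": 0,"jaw": 100},{"delta_pos": [0,-3,0],"roll": 0,"jaw": 100}])

```text
time_s: 25.53
ee_pos: [476.9, 264.6, 94.0]
ee_rot: [-180.0, 0.1, -172.4]
force: [-0.7, -5.8, 2.8]
gripper_width: 91.2
gripper_force: 2.6
```

```bash
python3 - <<'E'
from fit2 import *
print(here(M)); d=grab("wrist"); print(label(M,d))
E
```

```text
(25.5333, array([476.9, 264.6,  94. ]), array([-1.7996e+02,  8.0000e-02, -1.7239e+02]), 'shoe', array([ 9.8, 46. , 37.7]), 'F', array([-0.7, -5.8,  2.8]), 'w', 91.2, 2.6)
(-0.5, 56.5, 34.0, 40.3, 0.0, 21)
```

Emit:
arm_command(rows=[{"delta_pos": [0,-0.7,0],"roll": 0,"jaw": 100},{"delta_pos": [0,-1.2,0],"roll": 0,"jaw": 100},{"delta_pos": [0,-1.2,0],"roll": 0,"jaw": 100}])

```text
time_s: 25.83
ee_pos: [476.8, 263.9, 93.9]
ee_rot: [180.0, 0.1, -172.4]
force: [-0.2, -3.0, 1.8]
gripper_width: 90.8
gripper_force: 1.9
```

```bash
python3 - <<'E'
from fit2 import *
print(here(M)); d=grab("wrist"); print(label(M,d))
E
```

```text
(25.8333, array([476.8, 263.9,  93.9]), array([ 1.7998e+02,  6.0000e-02, -1.7241e+02]), 'shoe', array([ 9.5, 45.3, 37.8]), 'F', array([-0.2, -3. ,  1.8]), 'w', 90.8, 1.9)
(-0.7, 55.8, 40.3, 34.0, -0.0, 25)
```

Emit:
arm_command(rows=[{"delta_pos": [0,-0.5,0],"roll": 0,"jaw": 100},{"delta_pos": [0,-1,0],"roll": 0,"jaw": 100},{"delta_pos": [0,-1,0],"roll": 0,"jaw": 100}])

```text
time_s: 26.13
ee_pos: [476.9, 263.6, 93.9]
ee_rot: [179.9, 0.1, -172.4]
force: [-0.2, 0.6, -0.2]
gripper_width: 91.1
gripper_force: 0.0
```

```bash
python3 - <<'E'
from fit2 import *
print(here(M)); d=grab("wrist"); print(label(M,d))
E
```

```text
(26.1333, array([476.9, 263.6,  93.9]), array([ 1.7990e+02,  7.0000e-02, -1.7243e+02]), 'shoe', array([ 9.6, 45. , 37.7]), 'F', array([-0.2,  0.6, -0.2]), 'w', 91.1, 0.0)
(-0.6, 55.6, 40.3, 34.0, -0.1, 47)
```

No load on the tool now and the pack holds. I lift clear and look.

Emit:
arm_command(rows=[{"delta_pos": [0,0.2,-4],"roll": 0,"jaw": 100},{"delta_pos": [0,0.2,-12],"roll": 0,"jaw": 100},{"delta_pos": [0,0.2,-30],"roll": 0,"jaw": 100},{"delta_pos": [0,0.2,-60],"roll": 0,"jaw": 100},{"delta_pos": [5,0.2,-95],"roll": 0,"jaw": 100},{"delta_pos": [10,0.2,-110],"roll": 0,"jaw": 100},{"delta_pos": [10,0.2,-110],"roll": 0,"jaw": 100},{"delta_pos": [10,0.2,-110],"roll": 0,"jaw": 100},{"delta_pos": [10,0.2,-110],"roll": 0,"jaw": 100},{"delta_pos": [10,0.2,-110],"roll": 0,"jaw": 100}])

```text
time_s: 27.02
ee_pos: [465.9, 261.2, 202.6]
ee_rot: [-180.0, -0.1, -172.4]
force: [-0.1, 0.1, -0.3]
gripper_width: 91.7
gripper_force: 0.0
```

```bash
python3 - <<'E'
from fit2 import *
print(here(M)); d=grab("wrist"); print(label(M,d),packy(M,d,x=8))
L=(d["P"].reshape(-1,3)-M[1])@M[0]
for y0 in (-40,-30,-20,-12,-8,-5): 
    m=(abs(L[:,0])<10)&(abs(L[:,1]-y0)<2); print(y0,np.nanmedian(L[m,2]).round(1) if m.any() else None,end=' ')
cv2.imwrite("pics/end.png",cv2.resize(d["img"],(800,600)))
E
```

```text
(27.0167, array([465.9, 261.2, 202.6]), array([-1.7996e+02, -1.4000e-01, -1.7241e+02]), 'shoe', array([ 62.8,  44.1, 133.1]), 'F', array([-0.1,  0.1, -0.3]), 'w', 91.7, 0.0)
(-0.6, 55.7, 40.4, 33.2, -0.0, 17) (np.int64(0), np.int64(88), np.float64(46.2), array([-7.6,  7.5]))
-40 -1.0 -30 -0.7 -20 -0.8 -12 0.9 -8 3.1 -5 3.8
```

View pics/end.png

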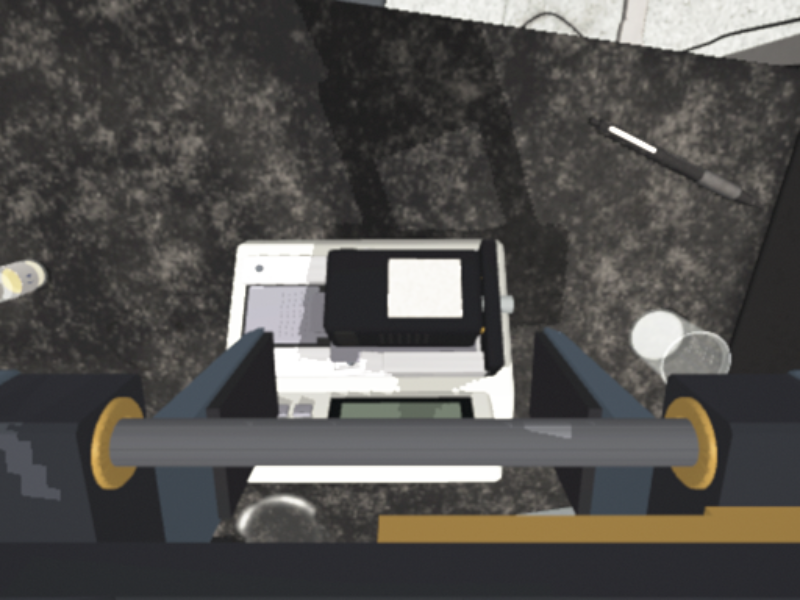

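The pack is home on the meter: its block spans u 328–480, and the ejector pin shows behind the stop at (507,303). The catch's tooth stands about 3.8 mm proud behind the pack, and the vial (20,280) and beaker (680,340) are untouched. Handing in.

```bash
python3 -c "
from workcell import env
print(env.job_done())"
```

```text
the job is handed in; nothing more can be done
None
```

The battery pack is off the charger and fully home on the meter, held by the meter's catch with the arm clear of it; the job was handed in at about 27 s, and none of the bystanders was touched.

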